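# Square up the card stand and hold a spring clip open over its card

## Robot

A 6-joint arm with a two-finger parallel gripper is mounted at the origin on the work surface. World frame = base frame: x ahead of the robot, y to its left, z up, the work surface at z = 0. Lengths are in m, angles in rad, forces in N, time in s.
With the tool pointing down it reaches from about 0.35 to 0.725 m from the base axis. Payload 6 kg.
Tool frame: the origin (TCP) lies at the very end of the fingers, on their centre line; the grasp point (between the pads) lies 19 mm behind it; x points along the fingers, y is the direction in which the jaws open and shut, and the axes are right-handed (so a half turn about x gives the same grasp; the last joint's range is limited). The gripper opens to 85 mm and grips with 20 to 120 N. Pads are 22 mm wide; open, the fingers measure 114 mm over their backs; the gripper's body (76 mm by 85 mm) begins 54 mm behind the grasp point. The pads swing forward as they close: fully open they stand 13 mm farther back than shut.
Start: joints at [1.661, 0.04, 0.085, 0, -1.615, -0.334], TCP at [0.145, 0.582, 0.231] pointing down, gripper open.
Joint ranges: [-2.56, 2.56], [-1.29, 2.01], [-1.08, 1.49], [-3.29, 1.98], [-2.81, -0.18], [-2.99, 2.99]. Speed limits (rad/s): [2.57, 2.57, 3.01, 3.14, 3.14, 3.14].

## Interface

Orientations are given as a unit quaternion [x, y, z, w].
In Python, from bench import manip gives the robot as it stands.
- The arm moves only by the tool move_arm, never from a script. Its arguments are lists of equal length, an entry for each row: "grip": the opening in per cent of the stroke, from 0 (shut) to 100 (fully open); "translation": the shift along the tool's x, y, z in mm, a list of three; "rotation": the turn, a rotation vector about the tool's x, y, z in rad, a list of three. In form: {"grip": [grip, ...], "translation": [[x, y, z], ...], "rotation": [[rx, ry, rz], ...]}. A call has 1 to 8 rows; each row shifts and turns the commanded pose from where the row before left it, along the tool's axes as they then stand; what a row does not reach is not made up. A row lasts 1/12 s, in which the tool goes at most 41.7 mm and 7.16 degrees, less where a joint would pass 70% of its speed; a pose out of reach is approached as far as the arm can. A call with a gripper value outside its range is refused whole. The fingers move at their own pace and stop on an object; the grip force is fixed at half the most. Time passes only in rows, so rows that do not move let the fingers close. It gives the time, the measured TCP pose, the force and the opening at its end, in the units of the state.
- manip.sense(): the state, without advancing time (a new reading comes with each control period).
- manip.get_image(name): name is "side" or "top" or "wrist"; returns a dict with "frame" (384x512x3 uint8, red, green, blue), "camera_matrix" (3x3 intrinsics, pixels), "R" (3x3) and "t" (3): a world point X has camera coordinates R X + t; the wrist camera has in their place "T_tool_cam" (4x4, takes a point from camera to tool coordinates, whose origin is the TCP and whose axes are the tool frame's). Camera axes: x right, y down, z forward; pixel columns grow to the right and rows downward; lengths in m; the calibration is good to about 2 mm. A picture is of the moment at which its call begins: read the wrist's pose just before it. There is no depth.
- manip.hand_in(): hands the job in, once; it reports no verdict.
The state is a dict: "clock": time; "qpos": joint angles; "joint_velocities": joint speeds; "joint_torque": joint torques, N m; "position": TCP position; "tcp_rot": TCP orientation; "force": force on the tool from outside, world axes, zero at the start; "wrist_torque": the same for the moment, N m; "gripper_width": finger opening in m.
Only numpy, scipy, OpenCV 4.12 (cv2) and the standard library are available. Lean on these libraries where they do the work, as an engineer would, in place of code of your own. Each camera call takes 0.05 s, during which the arm holds its last target.

## Task

First push the little card stand square and flush into the inside corner of the low L-shaped desk stop. Then take the big spring clip off the letter sorter by squeezing its two handles together, and hold it wide open astride the middle of the card's top edge, jaws down on either side of the card without touching it, so that I can slip a note under it. Finish like that, still holding the clip squeezed open; do not let it go, and leave the mug, stapler and calculator alone.

Things in the scene. Friction and masses are not known exactly. Their poses are not given: they have to be found in the camera images.
- stop: L-shaped desk stop: two aluminium strips fixed to the desk, 12 mm thick, 14 mm high, at a right angle. Origin: the inside corner, at desk level; z up. One inner face is the plane x = 0, from y = 0 to -130 mm; the other is the plane y = 0, from x = 0 to -130 mm. The room inside the corner is at negative x and y. Its place and yaw vary.
- stand: Loose card stand, about 0.45 kg: black block foot 64 (x) by 110 (y) by 22 mm high with an upright card in its middle. Origin: centre of the underside, z up. It starts 3 to 8 cm out from home, up to 0.3 rad askew. Home, its axes are parallel to the stop's, its origin at x -32, y -55 mm in the stop's frame: +x long side against one strip, +y end against the other.
- card_edge (a point): Middle of the top edge of the stand's card, 70 mm above the desk. The stiff card is 5 mm thick (the stand's x) and 100 mm wide (y); 48 mm of it stands above the foot.
- sorter: Black letter sorter fixed to the desk, left or right of the stop: floor 104 (x) by 130 mm (y), three upright plates along y. The middle one (x = 0) is 5 mm thick, 120 mm wide, its top 90 mm above the desk; the outer two are 50 mm high. Origin: centre of the underside. The clip is parked on the middle plate.
- clip: Large two-lever steel spring clip, loose, 50 g, 99 mm tall, 36 mm wide. Origin: the pivot pin (8 mm thick, along y); z up to the handles, jaws down. It starts upright, pinching the sorter's middle plate, its y along the plate, up to 25 mm off the plate's middle, pivot 27 mm above the plate's top. Squeezing the handles along x opens the jaws; let go, they snap shut.
- clip_grip (a point): Midway between the clip's two handle bars, 50 mm above the pivot. The bars are round, 8 mm thick, 30 mm long (along y), 21 mm to either side (x) as parked: 50 mm over both. Squeezing takes about 4 N at first, 9 N at the end. Held by the bars, the pivot sinks some 4 mm as they close.
- clip_lips (a point): Level with the bottom of the jaw lips, midway between them, 45 mm below the pivot. Each lip is 4 mm thick (x), 36 mm wide (y) and 7 mm high.
- jaw_front (a joint): Opening angle (rad) of the -x lever of the clip: 0 as parked on the 5 mm plate, -0.055 shut, 0.32 fully open. The lip's inner face is 2.5 mm from the clip's mid-plane at 0 and some 4.5 mm farther per 0.1 rad; the handle bars come about 10 mm closer together per 0.1 rad (both levers turning).
- jaw_back (a joint): The same for the +x lever; the two levers are geared together and always read alike.
- mug: White mug, 82 mm across, 95 mm tall, handle at +y. Bystander, on the other side from the sorter. Origin: centre of the underside.
- stapler: Black stapler, 36 by 125 mm (y), 50 mm tall. Bystander beyond the stop. Origin: centre of the underside.
- calculator: Grey desk calculator, 150 (x) by 95 mm, 19 mm high. Bystander beyond the stop. Origin: centre of the underside.
There are look-alikes about, which are no part of the job. What is shaped like the stand but purple or yellow is not meant.

How it is judged:
By the outcome, as a careful person would: the job done as asked, in the order asked, and still so for the second after the job is handed in, while the arm keeps its last pose, push and grip.
It also fails if it takes over 72 s, if anything falls off the work surface, if the arm or the gripper's body presses on something with over 40 N, if the wrist force passes 120 N, or if a joint passes its speed limit or range.

## Working session

There is one attempt and no reset: what is moved stays moved. The work goes in short steps, Python scripts to look and compute and a tool call to move; the robot and the scene stay as the last step left them, time stands still between calls to the robot, and variables do not carry over. Pictures are saved under pics/ and viewed, and the job is handed in when it is done.

Besides the shell and the picture viewer there is one more tool, called after ">>>" by a JSON object that holds its "op" and its "data", one argument or row to a line. move_arm: Moves the arm, as the interface text tells. Its arguments: {"type":"object","properties":{"grip":{"type":"array"},"translation":{"type":"array"},"rotation":{"type":"array"}},"required":["grip","translation","rotation"]}

```bash
ls; mkdir -p pics
python3 - <<'E'
from bench import manip
import cv2,numpy as np,pickle
np.set_printoptions(precision=4,suppress=True)
s=manip.sense();print(s)
d={}
for n in("side","top","wrist"):
    im=manip.get_image(n);d[n]=im
    cv2.imwrite(f"pics/{n}0.png",im["frame"][:,:,::-1])
    print(n,{k:v for k,v in im.items() if k!="frame"})
pickle.dump((s,d),open("d0.pkl","wb"))
E
```

```text
pics
{'clock': 0.0, 'qpos': array([ 1.6607,  0.0408,  0.0838, -0.0005, -1.6155, -0.3337]), 'joint_velocities': array([-0.0016,  0.0009,  0.0015,  0.0027, -0.0006, -0.0015]), 'joint_torque': array([  0.    , -36.8216,  34.7424,   6.9324,  -0.0054,   0.    ]), 'position': array([0.1447, 0.582 , 0.2303]), 'tcp_rot': array([-0.7018,  0.0866,  0.7019,  0.0853]), 'force': array([-0.2903, -0.0388,  0.8212]), 'wrist_torque': array([-0.0155, -0.0059,  0.0183]), 'gripper_width': 0.0854190321455928}
side {'camera_matrix': array([[371.7809,   0.    , 255.4761],
       [  0.    , 371.7809, 194.0512],
       [  0.    ,   0.    ,   1.    ]]), 'R': array([[-0.9423, -0.3349, -0.0025],
       [-0.2341,  0.6639, -0.7102],
       [ 0.2395, -0.6686, -0.704 ]]), 't': array([0.5249, 0.2268, 1.1192])}
top {'camera_matrix': array([[450.0573,   0.    , 248.9347],
       [  0.    , 450.0573, 193.7326],
       [  0.    ,   0.    ,   1.    ]]), 'R': array([[ 0.0094, -0.9999, -0.0063],
       [-0.9885, -0.0084, -0.151 ],
       [ 0.151 ,  0.0077, -0.9885]]), 't': array([0.0131, 0.603 , 1.2098])}
wrist {'camera_matrix': array([[286.6942,   0.    , 260.0573],
       [  0.    , 286.6942, 193.3379],
       [  0.    ,   0.    ,   1.    ]]), 'T_tool_cam': array([[ 0.0007, -0.2895,  0.9572, -0.1422],
       [ 1.    , -0.0002, -0.0008, -0.0002],
       [ 0.0004,  0.9572,  0.2895, -0.0736],
       [ 0.    ,  0.    ,  0.    ,  1.    ]])}
```

View pics/side0.png

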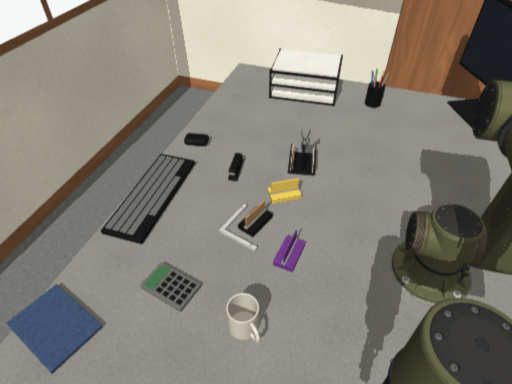

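View pics/top0.png

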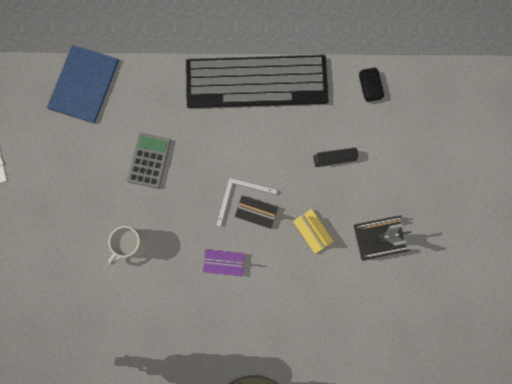

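View pics/wrist0.png

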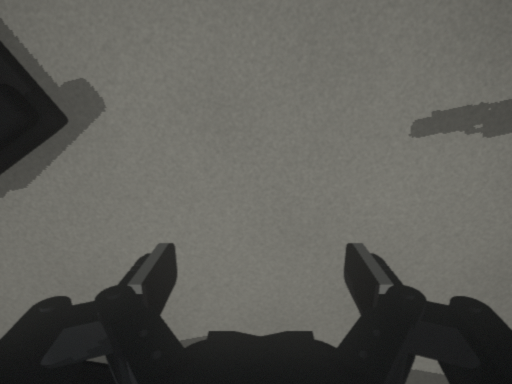

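```bash
cat > h.py <<'E'
import numpy as np,cv2,pickle
from scipy.spatial.transform import Rotation as Ro
np.set_printoptions(precision=4,suppress=True)
def ray(im,uv,z):
    K,R,t=im["camera_matrix"],im["R"],im["t"]
    d=R.T@np.linalg.solve(K,np.array([uv[0],uv[1],1.])); c=-R.T@t
    return c+d*(z-c[2])/d[2]
def proj(im,X):
    p=im["camera_matrix"]@(im["R"]@np.asarray(X,float)+im["t"]); return p[:2]/p[2]
def wristcal(im,s):
    Rt=Ro.from_quat(s["tcp_rot"]).as_matrix(); T=im["T_tool_cam"]
    Rc=Rt@T[:3,:3]; c=Rt@T[:3,3]+s["position"]
    o=dict(im);o["R"]=Rc.T;o["t"]=-Rc.T@c;return o
def crop(im,x0,y0,x1,y1,k,name):
    c=im["frame"][y0:y1,x0:x1,::-1]
    cv2.imwrite(name,cv2.resize(c,None,fx=k,fy=k,interpolation=cv2.INTER_CUBIC))
def brief(s):
    print("t",s["clock"],"p",s["position"]*1000,"w",s["gripper_width"]*1000,"F",s["force"],"q",s["qpos"])
    print(Ro.from_quat(s["tcp_rot"]).as_matrix())
E
python3 - <<'E'
from h import *
s,d=pickle.load(open("d0.pkl","rb"))
t=d["top"]; sd=d["side"]
for n,uv,z in [("corner",(232,181),.014),("armR",(278,192),.014),("armD",(219,225),.014),("stand",(256,212),.022),("yellow",(313,231),.022),("purple",(224,262),.022),("sorter",(382,237),.05)]:
    print(n,ray(t,uv,z))
crop(t,200,165,300,240,8,"pics/c1.png")
crop(t,340,200,440,275,8,"pics/c2.png")
crop(sd,200,170,300,270,6,"pics/c3.png")
crop(sd,265,115,340,190,8,"pics/c4.png")
brief(s)
E
```

```text
corner [0.6443 0.0678 0.014 ]
armR [ 0.6134 -0.0644  0.014 ]
armD [0.5174 0.1027 0.014 ]
stand [ 0.5544 -0.0018  0.022 ]
yellow [ 0.5022 -0.1621  0.022 ]
purple [0.4139 0.0862 0.022 ]
sorter [ 0.4856 -0.3466  0.05  ]
t 0.0 p [144.6814 581.9603 230.2604] w 85.4190321455928 F [-0.2903 -0.0388  0.8212] q [ 1.6607  0.0408  0.0838 -0.0005 -1.6155 -0.3337]
[[-0.0003 -0.2413 -0.9704]
 [-0.0018 -0.9704  0.2413]
 [-1.      0.0018 -0.0001]]
```

View pics/c1.png

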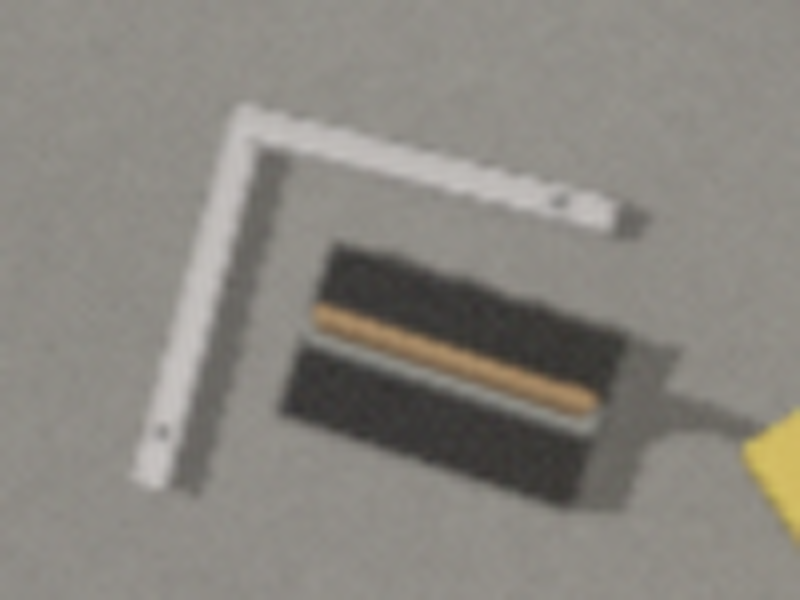

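View pics/c2.png

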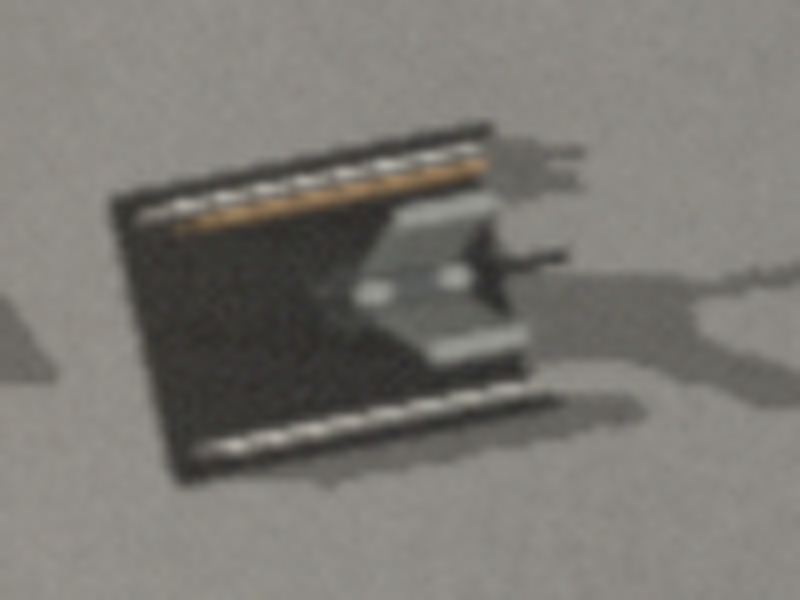

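View pics/c3.png

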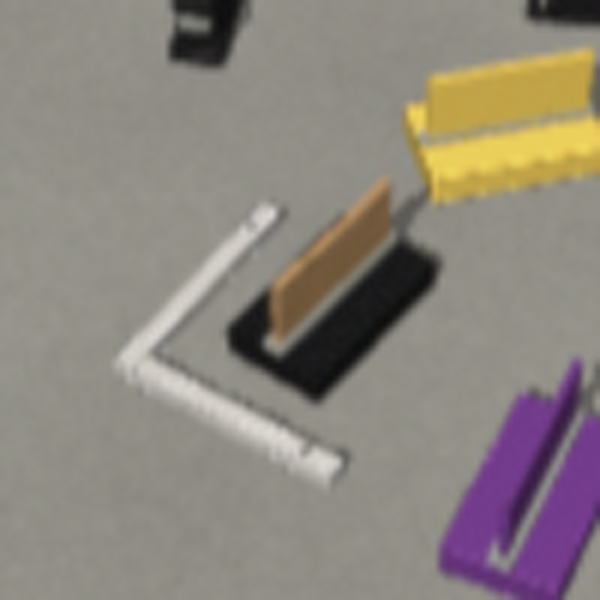

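View pics/c4.png

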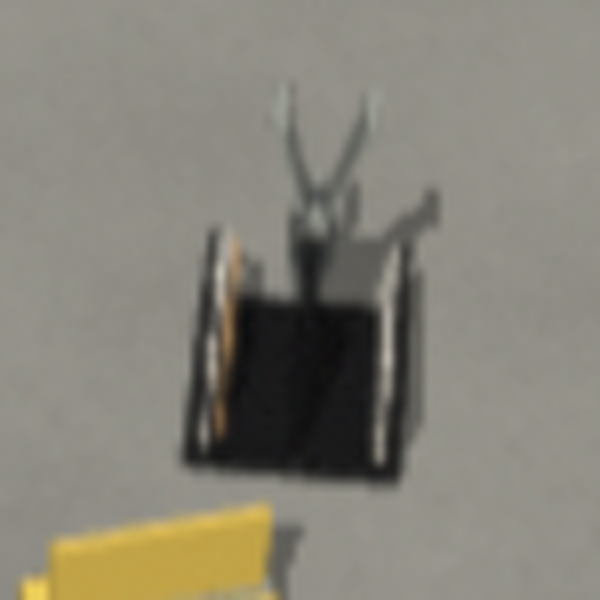

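Run:
```python
from h import *
s,d=pickle.load(open("d0.pkl","rb"))
t=d["top"]; f=t["frame"].astype(int)
# stop: bright white
m=((f.min(2)>150)).astype(np.uint8); 
n,l,st,c=cv2.connectedComponentsWithStats(m)
for i in range(1,n):
    if st[i,4]>60: print("white",st[i],c[i])
k=f.max(2)<70; n2,l2,st2,c2=cv2.connectedComponentsWithStats(k.astype(np.uint8))
for i in range(1,n2):
    if st2[i,4]>100: print("dark",st2[i],c2[i])
# stop inner edges
i=l[205,224] or l[188,255]
ys,xs=np.nonzero(l==l[188,255]) if l[188,255] else np.nonzero(m[165:240,200:300]); 
print(len(xs),l[188,255],l[205,224])
P=np.array([ray(t,(x,y),.014)[:2] for x,y in zip(xs,ys)])
A=P[(P[:,1]<.05)];B=P[(P[:,0]<.62)&(P[:,1]>.06)]
for Q in(A,B):
    vx,vy,x,y=cv2.fitLine(Q.astype(np.float32),cv2.DIST_HUBER,0,1e-4,1e-4).ravel(); print("line",vx,vy,x,y,len(Q))
    
# card orange
o=(f[:,:,0]-f[:,:,2]>40)&(f[:,:,1]<200);o[:,300:]=0
ys,xs=np.nonzero(o);print(len(xs),xs.min(),xs.max(),ys.min(),ys.max())
P=np.array([ray(t,(x,y),.07)[:2] for x,y in zip(xs,ys)])
vx,vy,x,y=cv2.fitLine(P.astype(np.float32),cv2.DIST_HUBER,0,1e-4,1e-4).ravel();print("card",vx,vy,x,y,np.ptp(P@[vx,vy]),P.mean(0))
# corners in crops
def C1(u,v): return (200+u/8-.4,165+v/8-.4)
def C2(u,v): return (340+u/8-.4,200+v/8-.4)
print("stand corners",[ray(t,C1(*p),.022)[:2] for p in((335,245),(628,340),(575,508),(283,412))])
print("sorter floor/plates",[ray(t,C2(*p),.05)[:2] for p in((115,200),(490,128),(185,480),(555,400))])
print("handle bars z167",[ray(t,C2(*p),.167)[:2] for p in((400,218),(495,203),(430,357),(522,332))])
print("pivot bits",[ray(t,C2(*p),.117)[:2] for p in((373,293),(455,273))])
```

```text
white [  0 157   6  26  98] [  1.7449 171.9184]
white [216 178  61  48 414] [237.5338 194.471 ]
white [108 226  31  37 180] [120.6389 244.2167]
dark [ 186   55  143   53 1910] [258.4194  90.3455]
dark [359  68  25  34 634] [371.2082  84.4259]
dark [314 148  44  19 554] [335.7076 156.8827]
dark [240 197  38  17 244] [258.7992 204.5123]
dark [236 209  37  19 299] [254.0067 217.9833]
dark [355 223  54  37 901] [374.3896 240.889 ]
414 2 2
line 0.24859376 0.96860784 0.6288696 -0.003825781 159
line 0.96890384 -0.2474376 0.5674677 0.093081996 173
171 239 299 203 232
card 0.3151917 0.949028 0.5409917 -0.04791093 0.17817225961051222 [ 0.541  -0.0479]
stand corners [array([0.602 , 0.0398]), array([ 0.5689, -0.0642]), array([ 0.5093, -0.0456]), array([0.5423, 0.0575])]
sorter floor/plates [array([ 0.5188, -0.271 ]), array([ 0.5448, -0.4005]), array([ 0.4239, -0.2922]), array([ 0.452 , -0.4187])]
handle bars z167 [array([ 0.504 , -0.3327]), array([ 0.509 , -0.3624]), array([ 0.4612, -0.3404]), array([ 0.4691, -0.369 ])]
pivot bits [array([ 0.4837, -0.3384]), array([ 0.4904, -0.3651])]
```

>>> {"op": "move_arm", "data": {
  "grip": [50,50,50,50,50,50,50,50],
  "translation": [
    [0,10,-10],
    [0,20,-20],
    [0,20,-20],
    [0,20,-20],
    [0,20,-20],
    [0,20,-20],
    [0,20,-20],
    [0,20,-20]
  ],
  "rotation": [
    [0.007,0,0],
    [0,0,0],
    [0,0,0],
    [0,0,0],
    [0,0,0],
    [0,0,0],
    [0,0,0],
    [0,0,0]
  ]
}}

```text
clock: 0.82
position: [0.2534, 0.3984, 0.231]
tcp_rot: [-0.702, 0.088, 0.702, 0.088]
force: [1.0, 0.8, 0.0]
gripper_width: 0.0429
```

>>> {"op": "move_arm", "data": {
  "grip": [50,50,50,50,50,50,50,50],
  "translation": [
    [0,20,-20],
    [0,20,-20],
    [0,20,-20],
    [0,20,-20],
    [0,20,-20],
    [0,20,-20],
    [0,20,-20],
    [0,20,-20]
  ],
  "rotation": [
    [0,0,0],
    [0,0,0],
    [0,0,0],
    [0,0,0],
    [0,0,0],
    [0,0,0],
    [0,0,0],
    [0,0,0]
  ]
}}

```text
clock: 1.48
position: [0.3686, 0.2038, 0.2313]
tcp_rot: [0.702, -0.088, -0.702, -0.088]
force: [-0.5, 0.2, -0.1]
gripper_width: 0.0423
```

>>> {"op": "move_arm", "data": {
  "grip": [50,50,50,50,50,50,50,50],
  "translation": [
    [0,20,-20],
    [0,20,-20],
    [0,20,-20],
    [0,20,-20],
    [0,20,-20],
    [0,20,-20],
    [0,20,-20],
    [0,10,-20]
  ],
  "rotation": [
    [0,0,0],
    [0,0,0],
    [0,0,0],
    [0,0,0],
    [0,0,0],
    [0,0,0],
    [0,0,0],
    [0,0,0]
  ]
}}

```text
clock: 2.15
position: [0.4863, 0.0179, 0.2315]
tcp_rot: [0.702, -0.089, -0.701, -0.089]
force: [0.1, 0.4, 0.1]
gripper_width: 0.0428
```

```bash
cat > snap.py <<'E'
import sys
from h import *
from bench import manip
n=sys.argv[1]; s=manip.sense(); d={}
for v in sys.argv[2:]:
    d[v]=manip.get_image(v)
    if v=="wrist": d[v]=wristcal(d[v],s)
    cv2.imwrite(f"pics/{v}{n}.png",d[v]["frame"][:,:,::-1])
pickle.dump((s,d),open(f"d{n}.pkl","wb")); brief(s)
ex=np.array([.9688,-.248]);ey=np.array([.248,.9688]);p=s["position"][:2]
print("stop frame mm",(p@ex-.6042)*1e3,(p@ey-.2249)*1e3)
E
python3 snap.py 1 wrist
```

```text
t 2.15 p [486.3421  17.8772 231.5196] w 42.835956533654354 F [0.0729 0.3994 0.1142] q [ 0.4525 -0.2656 -0.1957  0.0002 -1.6404  0.8663]
[[ 0.0004 -0.2493 -0.9684]
 [-0.0001 -0.9684  0.2493]
 [-1.     -0.     -0.0004]]
stop frame mm -137.4653131131803 -86.96777465612682
```

View pics/wrist1.png

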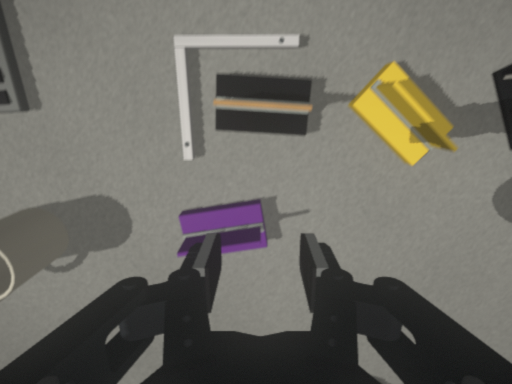

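Run:
```python
from h import *
s,d=pickle.load(open("d1.pkl","rb")); w=d["wrist"]
ex=np.array([.9688,-.248]);ey=np.array([.248,.9688])
def sf(p): return np.array([(p[:2]@ex-.6042)*1e3,(p[:2]@ey-.2249)*1e3])
print("tcp px",proj(w,s["position"]))
f=w["frame"].astype(int)
m=(f.min(2)>140).astype(np.uint8);n,l,st,c=cv2.connectedComponentsWithStats(m)
i=l[42,230];print(st[i])
ys,xs=np.nonzero(l==i)
P=np.array([ray(w,(x,y),.014) for x,y in zip(xs,ys)])
S=np.array([sf(p) for p in P])
A=S[(S[:,1]<-15)&(S[:,1]>-120)];B=S[(S[:,0]<-15)&(S[:,0]>-120)]
for Q,k in((A,0),(B,1)):
    a=np.polyfit(Q[:,1-k],Q[:,k],1);print("centre line slope/offset",a,np.ptp(Q[:,k]))
    r=Q[:,k]-np.polyval(a,Q[:,1-k]);print(np.percentile(r,[1,50,99]))
for nm,pts,z in(("stand",((218,73),(311,77),(307,134),(216,129)),.022),("card",((215,103),(311,107)),.07),("purple",((180,213),(262,201),(267,247),(178,256)),.02),("yellow",((392,62),(353,104),(412,165),(430,150)),.022),("stopends",((300,41),(187,159),(176,37),(187,47)),.014)):
    print(nm,[sf(ray(w,p,z)) for p in pts])
```

```text
tcp px [260.6538 246.5812]
[ 173   34  126  127 2771]
centre line slope/offset [0.0017 8.3043] 12.375290923772098
[-6.1172  0.0151  6.081 ]
centre line slope/offset [0.0025 5.721 ] 12.774051901950717
[-6.125  -0.0084  6.1397]
stand [array([-27.1083, -38.8322]), array([ -31.5334, -144.8373]), array([ -95.5136, -143.1887]), array([-89.4295, -33.6794])]
card [array([-60.2425, -41.1129]), array([ -64.2821, -138.3333])]
purple [array([-197.6849,   19.0215]), array([-181.2072,  -88.9385]), array([-247.4052,  -95.7852]), array([-260.9949,   27.0056])]
yellow [array([ -15.9826, -235.227 ]), array([ -61.0535, -195.4867]), array([-133.6537, -275.5415]), array([-115.0409, -294.7657])]
stopends [array([   7.0711, -131.8534]), array([-127.0836,    5.9459]), array([11.3859,  7.8899]), array([ 1.1748, -3.7276])]
```

>>> {"op": "move_arm", "data": {
  "grip": [50,50,50,50,50,50,50,50],
  "translation": [
    [15,0,-5],
    [30,0,-5],
    [35,0,0],
    [35,0,0],
    [35,0,0],
    [35,0,0],
    [25,0,0],
    [10,0,0]
  ],
  "rotation": [
    [-0.002,0,0],
    [0,0,0],
    [0,0,0],
    [0,0,0],
    [0,0,0],
    [0,0,0],
    [0,0,0],
    [0,0,0]
  ]
}}

```text
clock: 2.87
position: [0.4929, 0.0169, 0.0067]
tcp_rot: [-0.699, 0.089, 0.704, 0.087]
force: [-0.8, 0.4, -0.2]
gripper_width: 0.0425
```

>>> {"op": "move_arm", "data": {
  "grip": [50,50],
  "translation": [
    [3,0,0],
    [0,0,0]
  ],
  "rotation": [
    [0,0,0],
    [0,0,0]
  ]
}}

```text
clock: 3.03
position: [0.4959, 0.0175, 0.0087]
tcp_rot: [0.702, -0.088, -0.702, -0.087]
force: [0.8, -0.6, 0.5]
gripper_width: 0.0426
```

```bash
python3 snap.py 2 wrist side
```

```text
t 3.0333 p [495.9492  17.4995   8.73  ] w 42.64272339234566 F [ 0.8194 -0.5518  0.5309] q [ 0.4428 -0.1521 -0.5112  0.0006 -1.2119  0.8791]
[[ 0.     -0.246  -0.9693]
 [-0.0006 -0.9693  0.246 ]
 [-1.      0.0006 -0.0002]]
stop frame mm -128.06428162011753 -84.9510352928962
```

View pics/wrist2.png

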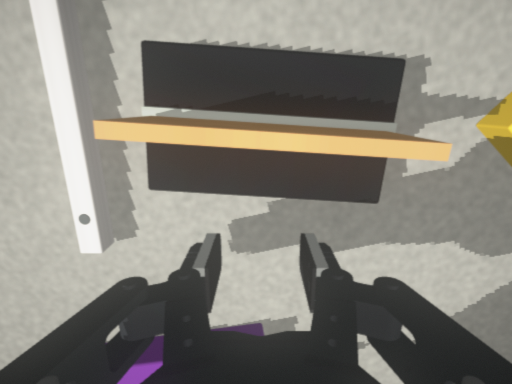

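View pics/side2.png

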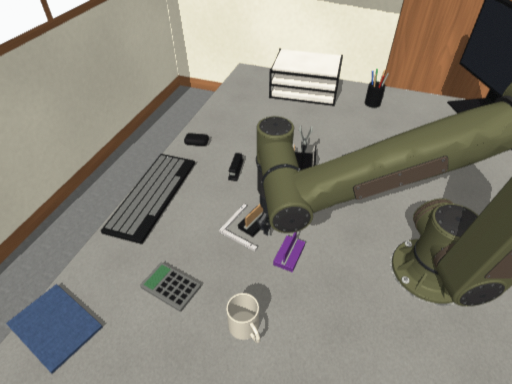

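>>> {"op": "move_arm", "data": {
  "grip": [50,50,50,50,50,50,50,50],
  "translation": [
    [0,0,-5],
    [0,0,-5],
    [0,0,-5],
    [0,0,-5],
    [0,0,-5],
    [0,0,-5],
    [0,0,-5],
    [0,0,-5]
  ],
  "rotation": [
    [0.001,0,0],
    [0,0,0],
    [0,0,0],
    [0,0,0],
    [0,0,0],
    [0,0,0],
    [0,0,0],
    [0,0,0]
  ]
}}

```text
clock: 3.8
position: [0.5348, 0.0075, 0.0082]
tcp_rot: [-0.701, 0.088, 0.702, 0.088]
force: [-4.1, 0.2, 2.5]
gripper_width: 0.0426
```

>>> {"op": "move_arm", "data": {
  "grip": [50,50,50,50],
  "translation": [
    [0,0,-3],
    [0,0,-3],
    [0,0,-3],
    [0,0,-1]
  ],
  "rotation": [
    [0,0,0],
    [0,0,0],
    [0,0,0],
    [0,0,0]
  ]
}}

```text
clock: 4.13
position: [0.5445, 0.0051, 0.0082]
tcp_rot: [-0.702, 0.088, 0.702, 0.088]
force: [-3.9, 1.0, 3.0]
gripper_width: 0.0424
```

```bash
python3 snap.py 3 wrist
```

```text
t 4.1333 p [544.4525   5.1145   8.2138] w 42.42234201191727 F [-3.8692  1.0283  3.028 ] q [ 0.3787 -0.0163 -0.3851  0.0001 -1.2022  0.9422]
[[-0.0001 -0.2472 -0.969 ]
 [-0.0001 -0.969   0.2472]
 [-1.      0.0001  0.0001]]
stop frame mm -78.00282796809587 -84.92085811115469
```

View pics/wrist3.png

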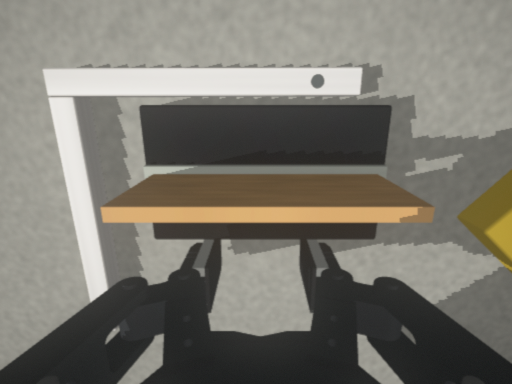

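>>> {"op": "move_arm", "data": {
  "grip": [50,50,50,50],
  "translation": [
    [0,0,-2],
    [0,0,-2],
    [0,0,-1],
    [0,0,0]
  ],
  "rotation": [
    [0,0,0],
    [0,0,0],
    [0,0,0],
    [0,0,0]
  ]
}}

```text
clock: 4.52
position: [0.5483, 0.004, 0.0082]
tcp_rot: [-0.701, 0.088, 0.702, 0.088]
force: [-7.1, 1.2, 4.9]
gripper_width: 0.042
```

>>> {"op": "move_arm", "data": {
  "grip": [50,50,50],
  "translation": [
    [0,0,-1],
    [0,0,-1],
    [0,0,0]
  ],
  "rotation": [
    [0,0,0],
    [0,0,0],
    [0,0,0]
  ]
}}

```text
clock: 4.77
position: [0.5483, 0.0039, 0.0082]
tcp_rot: [-0.699, 0.088, 0.704, 0.088]
force: [-16.7, 6.0, 10.9]
gripper_width: 0.0426
```

>>> {"op": "move_arm", "data": {
  "grip": [50,50,50,50,50,0,0,0],
  "translation": [
    [0,0,10],
    [0,0,20],
    [-30,0,0],
    [-35,0,0],
    [-35,0,0],
    [0,20,-10],
    [0,25,-20],
    [0,25,-20]
  ],
  "rotation": [
    [0,0,0],
    [0,0,0],
    [0,0,0],
    [0,0,0],
    [0,0,0],
    [0,0,0],
    [0,0,0],
    [0,0,0]
  ]
}}

```text
clock: 5.43
position: [0.5545, -0.0697, 0.1099]
tcp_rot: [0.703, -0.087, -0.7, -0.088]
force: [1.3, 0.4, -1.1]
gripper_width: 0.0069
```

>>> {"op": "move_arm", "data": {
  "grip": [0,0,0,0],
  "translation": [
    [0,20,-15],
    [0,3,-9],
    [0,0,0],
    [0,0,0]
  ],
  "rotation": [
    [0,0,0],
    [0,0,0],
    [0,0,0],
    [0,0,0]
  ]
}}

```text
clock: 5.77
position: [0.5708, -0.0976, 0.108]
tcp_rot: [-0.702, 0.088, 0.702, 0.088]
force: [-0.5, -0.4, -0.6]
gripper_width: 0.0006
```

```bash
python3 snap.py 4 wrist
```

```text
t 5.7667 p [570.82   -97.5602 107.9785] w 0.6172051678935356 F [-0.4859 -0.3851 -0.5703] q [ 0.177   0.0058 -0.1748  0.0001 -1.3903  1.1431]
[[-0.     -0.248  -0.9688]
 [-0.0001 -0.9688  0.248 ]
 [-1.      0.0001  0.    ]]
stop frame mm -26.994673748581665 -177.85300667837768
```

View pics/wrist4.png

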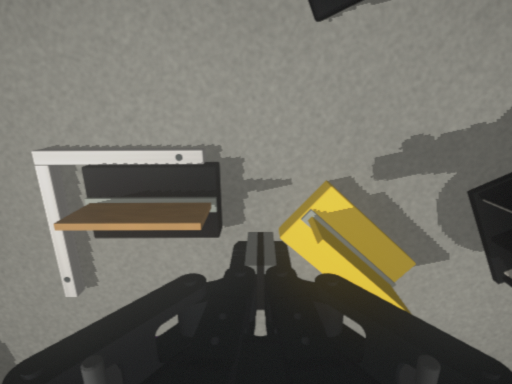

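Run:
```python
from h import *
s,d=pickle.load(open("d4.pkl","rb")); w=d["wrist"]
ex=np.array([.9688,-.248]);ey=np.array([.248,.9688])
def sf(p): return np.array([(p[:2]@ex-.6042)*1e3,(p[:2]@ey-.2249)*1e3])
for nm,pts,z in(("foot",((220,163),(221,236),(83,165)),.022),("yellow",((281,233),(330,182),(414,263)),.022),("stop",((203,163),(34,152),(51,166),(62,297)),.014)):
    print(nm,[sf(ray(w,p,z)) for p in pts])
```

```text
foot [array([   3.1016, -145.206 ]), array([ -61.2583, -143.4476]), array([  1.4992, -34.463 ])]
yellow [array([ -58.4172, -195.6407]), array([ -12.7301, -234.9547]), array([ -87.7861, -315.5853])]
stop [array([   1.5821, -129.8867]), array([10.8127,  9.0542]), array([-0.9219, -2.4979]), array([-129.5405,   14.0755])]
```

>>> {"op": "move_arm", "data": {
  "grip": [30,30,30,30,30,30,30,30],
  "translation": [
    [0,0,0],
    [0,0,0],
    [0,0,0],
    [0,0,0],
    [0,0,0],
    [0,0,0],
    [0,0,0],
    [0,0,0]
  ],
  "rotation": [
    [0.12,0,0],
    [0.12,0,0],
    [0.12,0,0],
    [0.12,0,0],
    [0.12,0,0],
    [0.12,0,0],
    [0.12,0,0],
    [0.12,0,0]
  ]
}}

```text
clock: 6.48
position: [0.5705, -0.0962, 0.1087]
tcp_rot: [0.581, -0.403, -0.581, -0.404]
force: [0.1, -0.1, 0.8]
gripper_width: 0.0259
```

>>> {"op": "move_arm", "data": {
  "grip": [30,30,30,30,30,30,30],
  "translation": [
    [0,0,0],
    [0,0,0],
    [0,0,0],
    [0,0,0],
    [0,0,0],
    [0,3,8],
    [0,0,0]
  ],
  "rotation": [
    [0.12,0,0],
    [0.12,0,0],
    [0.12,0,0],
    [0.12,0,0],
    [0.12,0,0],
    [0.011,0,0],
    [0,0,0]
  ]
}}

```text
clock: 7.07
position: [0.5694, -0.0872, 0.1086]
tcp_rot: [-0.434, 0.558, 0.434, 0.558]
force: [0.1, -0.6, -0.0]
gripper_width: 0.0254
```

```bash
python3 snap.py 5 wrist
```

```text
t 7.0667 p [569.4466 -87.2094 108.619 ] w 25.404385145362905 F [ 0.1485 -0.5699 -0.019 ] q [ 0.196  -0.0033 -0.1826 -0.0002 -1.3906 -0.4443]
[[ 0.0009 -0.9693  0.2457]
 [ 0.0004  0.2457  0.9693]
 [-1.     -0.0007  0.0006]]
stop frame mm -30.892245432962095 -168.16568702148587
```

View pics/wrist5.png

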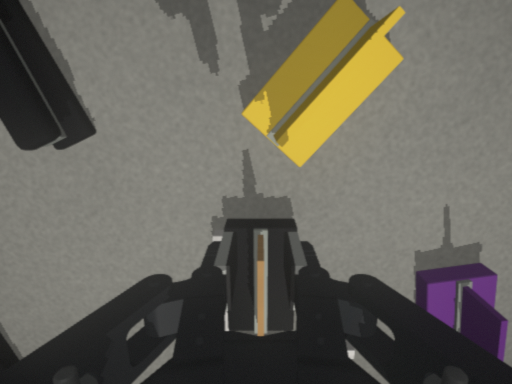

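>>> {"op": "move_arm", "data": {
  "grip": [30,30,30,30,30,30],
  "translation": [
    [15,0,0],
    [25,0,0],
    [25,0,0],
    [20,0,0],
    [15,0,0],
    [0,0,0]
  ],
  "rotation": [
    [0.002,0,0],
    [0,0,0],
    [0,0,0],
    [0,0,0],
    [0,0,0],
    [0,0,0]
  ]
}}

```text
clock: 7.62
position: [0.567, -0.0887, 0.0044]
tcp_rot: [-0.432, 0.56, 0.435, 0.557]
force: [-0.5, 0.8, -0.4]
gripper_width: 0.0257
```

```bash
python3 snap.py 6 wrist
```

```text
t 7.6167 p [567.0385 -88.6916   4.447 ] w 25.738140134165842 F [-0.5451  0.781  -0.3677] q [ 0.1935  0.0706 -0.3032 -0.0013 -1.2029 -0.4438]
[[-0.006  -0.9687  0.2481]
 [ 0.0001  0.2481  0.9687]
 [-1.      0.0059 -0.0014]]
stop frame mm -32.85763539711972 -170.1988500693294
```

View pics/wrist6.png

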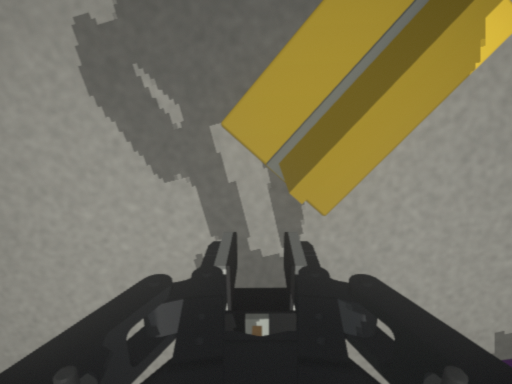

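>>> {"op": "move_arm", "data": {
  "grip": [30,30,30,30,30,30,30,30],
  "translation": [
    [-4,0,2],
    [0,0,5],
    [0,0,5],
    [0,0,5],
    [0,0,5],
    [0,0,5],
    [0,0,5],
    [0,0,3]
  ],
  "rotation": [
    [0,0,0],
    [0,0,0],
    [0,0,0],
    [0,0,0],
    [0,0,0],
    [0,0,0],
    [0,0,0],
    [0,0,0]
  ]
}}

```text
clock: 8.33
position: [0.5786, -0.0548, 0.0127]
tcp_rot: [-0.433, 0.559, 0.433, 0.559]
force: [-1.6, -4.0, 3.2]
gripper_width: 0.0254
```

>>> {"op": "move_arm", "data": {
  "grip": [30,30,30,30],
  "translation": [
    [0,0,2],
    [0,0,2],
    [0,0,2],
    [0,0,0]
  ],
  "rotation": [
    [0,0,0],
    [0,0,0],
    [0,0,0],
    [0,0,0]
  ]
}}

```text
clock: 8.67
position: [0.5799, -0.049, 0.0122]
tcp_rot: [-0.433, 0.559, 0.433, 0.559]
force: [0.1, -2.6, 2.1]
gripper_width: 0.0258
```

```bash
python3 snap.py 7
```

```text
t 8.6667 p [579.9155 -49.0001  12.2227] w 25.752539292277685 F [ 0.0824 -2.5953  2.0653] q [ 0.26    0.0787 -0.2799 -0.0001 -1.212  -0.5119]
[[ 0.0001 -0.9684  0.2492]
 [ 0.0002  0.2492  0.9684]
 [-1.     -0.0001  0.0002]]
stop frame mm -30.22580320307744 -128.55225318276976
```

>>> {"op": "move_arm", "data": {
  "grip": [30,30,30,30],
  "translation": [
    [3,0,2],
    [0,0,2],
    [0,0,1],
    [0,0,0]
  ],
  "rotation": [
    [0,0,0],
    [0,0,0],
    [0,0,0],
    [0,0,0]
  ]
}}

```text
clock: 9.0
position: [0.5808, -0.044, 0.0086]
tcp_rot: [-0.433, 0.559, 0.434, 0.559]
force: [0.5, -2.0, 0.1]
gripper_width: 0.0256
```

>>> {"op": "move_arm", "data": {
  "grip": [30,30,30],
  "translation": [
    [0,0,1],
    [0,0,1],
    [0,0,0]
  ],
  "rotation": [
    [0,0,0],
    [0,0,0],
    [0,0,0]
  ]
}}

```text
clock: 9.25
position: [0.5813, -0.0421, 0.0088]
tcp_rot: [-0.433, 0.559, 0.433, 0.559]
force: [0.5, -1.1, -1.0]
gripper_width: 0.0256
```

>>> {"op": "move_arm", "data": {
  "grip": [30,30,30],
  "translation": [
    [0,0,1],
    [0,0,1],
    [0,0,0]
  ],
  "rotation": [
    [0,0,0],
    [0,0,0],
    [0,0,0]
  ]
}}

```text
clock: 9.5
position: [0.5815, -0.0419, 0.0091]
tcp_rot: [-0.433, 0.56, 0.433, 0.558]
force: [-1.1, -7.0, -1.4]
gripper_width: 0.026
```

>>> {"op": "move_arm", "data": {
  "grip": [30,30,30],
  "translation": [
    [0,0,1],
    [0,0,1],
    [0,0,0]
  ],
  "rotation": [
    [0,0,0],
    [0,0,0],
    [0,0,0]
  ]
}}

```text
clock: 9.75
position: [0.5816, -0.0419, 0.0092]
tcp_rot: [-0.434, 0.561, 0.432, 0.557]
force: [-1.7, -13.2, -0.5]
gripper_width: 0.0258
```

```bash
python3 snap.py 8 top wrist;python3 -c "
from h import *
s,d=pickle.load(open('d8.pkl','rb'));crop(d['top'],190,155,320,250,6,'pics/c8.png')"
```

```text
t 9.75 p [581.554  -41.8574   9.2352] w 25.839143323090504 F [ -1.6544 -13.1834  -0.4569] q [ 0.2745  0.0865 -0.279   0.0045 -1.2094 -0.5291]
[[-0.0028 -0.9682  0.2502]
 [-0.0051  0.2503  0.9682]
 [-1.      0.0014 -0.0057]]
stop frame mm -30.409871133684206 -121.22601570823062
```

View pics/c8.png

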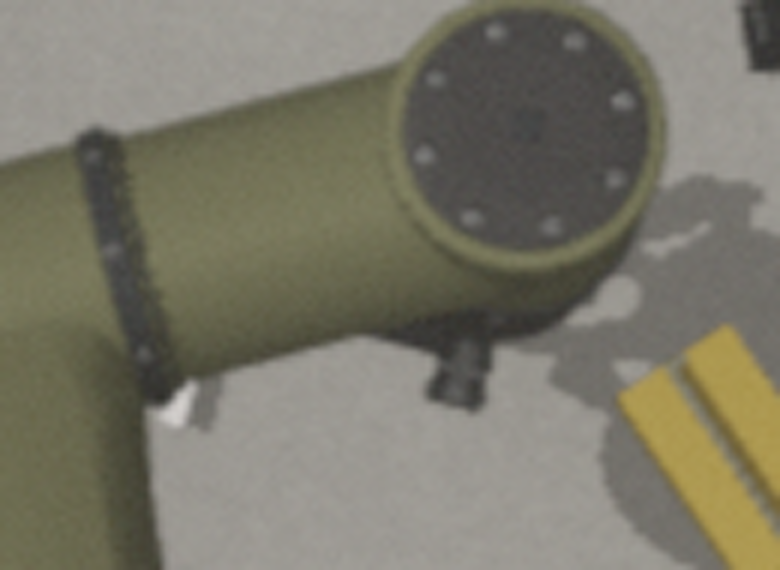

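View pics/wrist8.png

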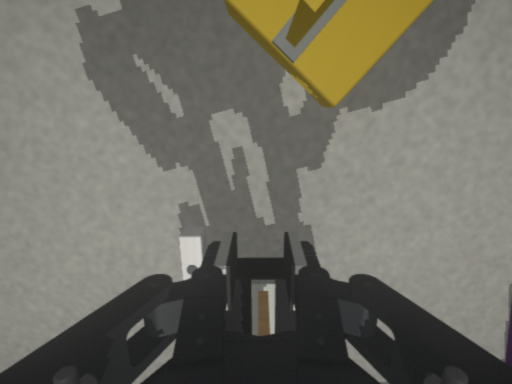

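>>> {"op": "move_arm", "data": {
  "grip": [30,30,30,60,100,100,100,100],
  "translation": [
    [0,0,-10],
    [0,0,-15],
    [-25,0,0],
    [-35,0,0],
    [-35,0,-20],
    [-35,0,-30],
    [-10,0,-30],
    [0,0,-30]
  ],
  "rotation": [
    [0,0,0],
    [0,0,0],
    [0,0,0],
    [0,0,0],
    [0,0,0],
    [0,0,0],
    [0,0,0],
    [0,0,0]
  ]
}}

```text
clock: 10.52
position: [0.5512, -0.168, 0.1513]
tcp_rot: [-0.436, 0.556, 0.432, 0.561]
force: [0.2, 0.1, -0.7]
gripper_width: 0.0835
```

>>> {"op": "move_arm", "data": {
  "grip": [100,100,100],
  "translation": [
    [0,0,0],
    [0,0,0],
    [0,0,0]
  ],
  "rotation": [
    [0,0,0],
    [0,0,0],
    [0,0,0]
  ]
}}

```text
clock: 10.77
position: [0.5495, -0.1667, 0.1459]
tcp_rot: [-0.433, 0.559, 0.433, 0.559]
force: [-0.3, 0.8, 0.3]
gripper_width: 0.0851
```

```bash
python3 snap.py 9 top wrist side;python3 -c "
from h import *
s,d=pickle.load(open('d9.pkl','rb'));crop(d['top'],200,165,300,240,8,'pics/c9.png');crop(d['side'],200,170,300,270,6,'pics/c9s.png')"
```

```text
t 10.7667 p [ 549.4938 -166.7137  145.8825] w 85.07918760553407 F [-0.2798  0.8125  0.3275] q [ 0.0543 -0.0214 -0.132  -0.0007 -1.4596 -0.3067]
[[ 0.0005 -0.9683  0.2498]
 [ 0.0007  0.2498  0.9683]
 [-1.     -0.0003  0.0008]]
stop frame mm -30.50545118614034 -250.13773058710987
```

View pics/c9.png

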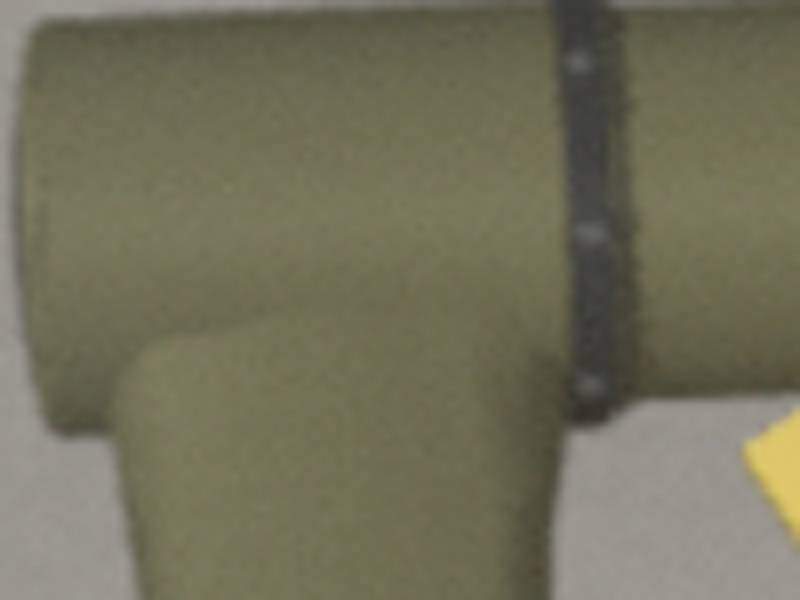

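View pics/wrist9.png

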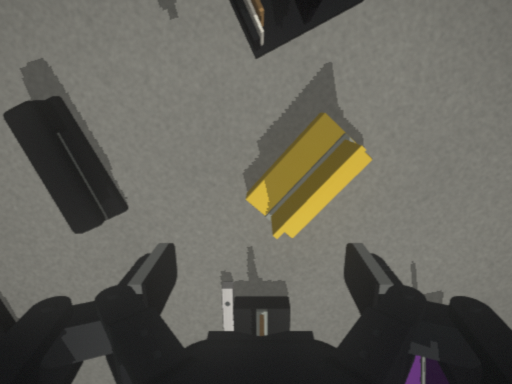

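View pics/c9s.png

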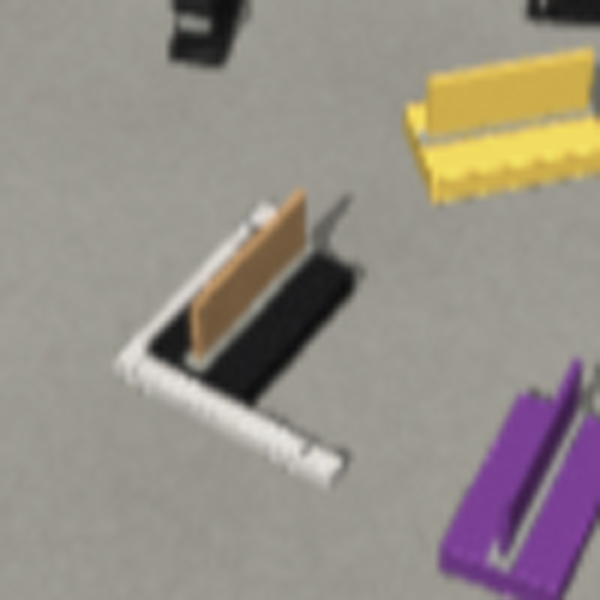

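>>> {"op": "move_arm", "data": {
  "grip": [0,0,0,0,0,0,0,0],
  "translation": [
    [0,8,20],
    [0,11,28],
    [0,11,28],
    [0,11,28],
    [0,11,28],
    [0,11,28],
    [0,12,35],
    [0,0,0]
  ],
  "rotation": [
    [0.001,0,0],
    [0,0,0],
    [0,0,0],
    [0,0,0],
    [0,0,0],
    [0,0,0],
    [0,0,0],
    [0,0,0]
  ]
}}

```text
clock: 11.58
position: [0.5252, 0.0464, 0.1457]
tcp_rot: [-0.434, 0.557, 0.435, 0.558]
force: [1.0, -1.6, 0.5]
gripper_width: 0.0001
```

>>> {"op": "move_arm", "data": {
  "grip": [0,0,0,0,0,0,0],
  "translation": [
    [15,0,0],
    [25,0,0],
    [25,0,0],
    [25,0,0],
    [25,0,0],
    [18,0,0],
    [0,0,0]
  ],
  "rotation": [
    [0,0,0],
    [0,0,0],
    [0,0,0],
    [0,0,0],
    [0,0,0],
    [0,0,0],
    [0,0,0]
  ]
}}

```text
clock: 12.17
position: [0.5228, 0.0408, 0.0082]
tcp_rot: [-0.432, 0.561, 0.434, 0.556]
force: [-0.6, -1.1, -1.7]
gripper_width: 0.0
```

```bash
python3 snap.py 10 wrist
```

```text
t 12.1667 p [522.7778  40.834    8.207 ] w 0.035170301947362335 F [-0.6352 -1.1078 -1.6832] q [ 0.4609 -0.0641 -0.4308 -0.0018 -1.2117 -0.7126]
[[-0.0075 -0.9683  0.2497]
 [-0.0018  0.2497  0.9683]
 [-1.      0.0068 -0.0036]]
stop frame mm -107.85969931813294 -55.69117601472082
```

View pics/wrist10.png

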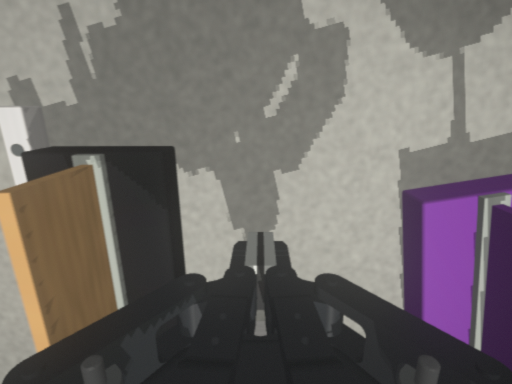

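>>> {"op": "move_arm", "data": {
  "grip": [0,0,0,0,0,0,0,0],
  "translation": [
    [0,-5,0],
    [0,-5,0],
    [0,-5,0],
    [0,-5,0],
    [0,-3,0],
    [0,-3,0],
    [0,-1,0],
    [0,0,0]
  ],
  "rotation": [
    [0,0,0],
    [0,0,0],
    [0,0,0],
    [0,0,0],
    [0,0,0],
    [0,0,0],
    [0,0,0],
    [0,0,0]
  ]
}}

```text
clock: 12.88
position: [0.5521, 0.034, 0.0129]
tcp_rot: [-0.433, 0.559, 0.433, 0.559]
force: [0.0, 0.2, 0.0]
gripper_width: 0.0001
```

>>> {"op": "move_arm", "data": {
  "grip": [0,0,0,0],
  "translation": [
    [0,-1,0],
    [0,-1,0],
    [0,-1,0],
    [0,0,0]
  ],
  "rotation": [
    [0,0,0],
    [0,0,0],
    [0,0,0],
    [0,0,0]
  ]
}}

```text
clock: 13.22
position: [0.5542, 0.0334, 0.0128]
tcp_rot: [-0.433, 0.56, 0.433, 0.559]
force: [-4.7, 1.0, 1.2]
gripper_width: -0.0004
```

>>> {"op": "move_arm", "data": {
  "grip": [0,0,0,0],
  "translation": [
    [0,-1,0],
    [0,-1,0],
    [0,-1,0],
    [0,0,0]
  ],
  "rotation": [
    [0,0,0],
    [0,0,0],
    [0,0,0],
    [0,0,0]
  ]
}}

```text
clock: 13.55
position: [0.5548, 0.0331, 0.0126]
tcp_rot: [-0.431, 0.561, 0.434, 0.557]
force: [-17.2, 4.2, 10.0]
gripper_width: -0.0
```

>>> {"op": "move_arm", "data": {
  "grip": [0,0,0,0,50,100,100,100],
  "translation": [
    [0,10,0],
    [0,15,0],
    [-30,0,0],
    [-40,0,0],
    [-40,0,10],
    [-40,-20,20],
    [-40,-20,20],
    [-30,-25,25]
  ],
  "rotation": [
    [0,0,0],
    [0,0,0],
    [0,0,0],
    [0,0,0],
    [0,0,0],
    [0,0,0],
    [0,0,0],
    [0,0,0]
  ]
}}

```text
clock: 14.22
position: [0.606, 0.0893, 0.2227]
tcp_rot: [-0.434, 0.557, 0.432, 0.561]
force: [-0.1, 0.1, 1.5]
gripper_width: 0.0482
```

>>> {"op": "move_arm", "data": {
  "grip": [100,100,100],
  "translation": [
    [0,0,0],
    [0,0,0],
    [0,0,0]
  ],
  "rotation": [
    [0,0,0],
    [0,0,0],
    [0,0,0]
  ]
}}

```text
clock: 14.47
position: [0.6047, 0.0892, 0.2168]
tcp_rot: [-0.433, 0.56, 0.433, 0.559]
force: [-1.4, -0.8, -0.5]
gripper_width: 0.0833
```

```bash
python3 snap.py 11 wrist
```

```text
t 14.4667 p [604.6507  89.2473 216.8137] w 83.3270831233123 F [-1.4045 -0.7817 -0.5042] q [ 0.4737  0.0699  0.0896 -0.0003 -1.5918 -0.7266]
[[-0.0013 -0.9682  0.2502]
 [-0.0003  0.2503  0.9682]
 [-1.      0.0012 -0.0007]]
stop frame mm -40.54769494206356 11.516174677893758
```

View pics/wrist11.png

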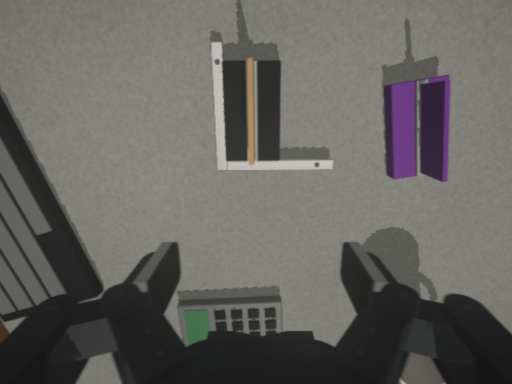

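Run:
```python
from h import *
s,d=pickle.load(open("d11.pkl","rb")); w=d["wrist"]
crop(w,205,30,345,185,5,"pics/c11.png")
f=w["frame"].astype(int)
o=(f[:,:,0]-f[:,:,2]>35)&(f[:,:,0]>110); o[:,:235]=0;o[:,270:]=0;o[200:]=0
ys,xs=np.nonzero(o);print(xs.min(),xs.max(),ys.min(),ys.max(),len(xs))
P=np.array([ray(w,(x,y),.07)[:2] for x,y in zip(xs,ys)])
ex=np.array([.9688,-.248]);ey=np.array([.248,.9688])
S=np.c_[(P@ex-.6042)*1e3,(P@ey-.2249)*1e3]
print("S",S.min(0),S.max(0),np.polyfit(S[:,1],S[:,0],1),P.mean(0),(P.max(0)+P.min(0))/2)
```

```text
247 253 58 164 633
S [ -34.4954 -104.8661] [-28.7229  -5.8222] [ -0.0024 -31.7749] [0.5959 0.019 ] [0.5967 0.0222]
```

View pics/c11.png

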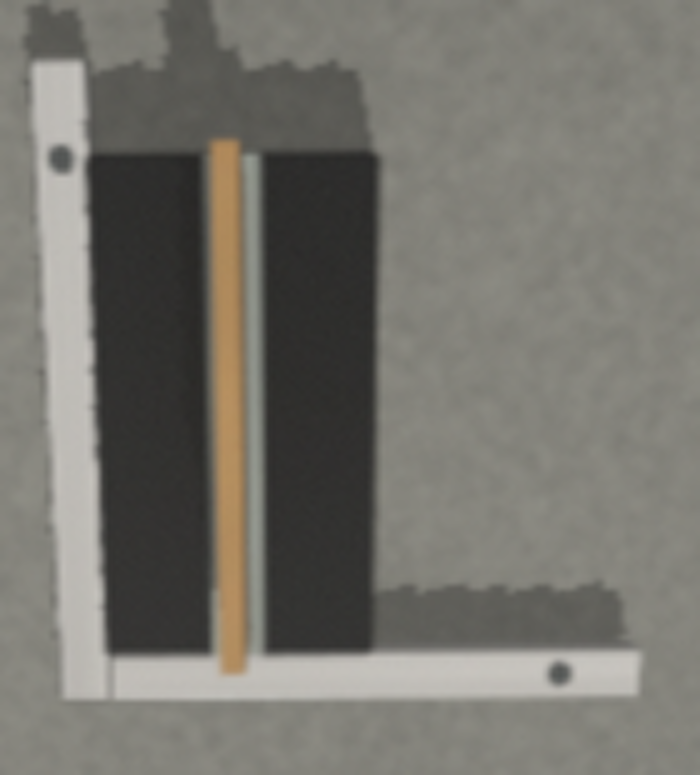

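>>> {"op": "move_arm", "data": {
  "grip": [100,100,100,100,100,100,100,100],
  "translation": [
    [-10,2,-15],
    [-10,2,-30],
    [0,2,-30],
    [0,2,-30],
    [0,2,-30],
    [0,2,-30],
    [0,2,-30],
    [0,2,-30]
  ],
  "rotation": [
    [0,0,0],
    [0,0,0],
    [0,0,0],
    [0,0,0],
    [0,0,0],
    [0,0,0],
    [0,0,0],
    [0,0,0]
  ]
}}

```text
clock: 15.18
position: [0.5311, -0.1266, 0.2381]
tcp_rot: [-0.433, 0.559, 0.433, 0.559]
force: [0.5, 0.4, 0.7]
gripper_width: 0.0853
```

>>> {"op": "move_arm", "data": {
  "grip": [100,100,100,100,100,100,100,100],
  "translation": [
    [0,2,-30],
    [0,2,-30],
    [0,2,-30],
    [0,2,-30],
    [0,2,-30],
    [0,1,-25],
    [0,0,-10],
    [0,0,0]
  ],
  "rotation": [
    [0,0,0],
    [0,0,0],
    [0,0,0],
    [0,0,0],
    [0,0,0],
    [0,0,0],
    [0,0,0],
    [-0.11,0,0]
  ]
}}

```text
clock: 15.85
position: [0.474, -0.3031, 0.2379]
tcp_rot: [-0.462, 0.536, 0.462, 0.535]
force: [0.3, 0.6, 0.4]
gripper_width: 0.0858
```

>>> {"op": "move_arm", "data": {
  "grip": [100,100,100,100,100,100],
  "translation": [
    [0,0,0],
    [0,0,0],
    [0,0,0],
    [0,0,0],
    [0,0,0],
    [0,0,0]
  ],
  "rotation": [
    [-0.12,0,0],
    [-0.12,0,0],
    [-0.11,0,0],
    [0,0,0],
    [0,0,0],
    [0,0,0]
  ]
}}

```text
clock: 16.35
position: [0.4757, -0.3009, 0.2381]
tcp_rot: [0.548, -0.447, -0.548, -0.447]
force: [0.2, 0.1, -1.4]
gripper_width: 0.0858
```

```bash
python3 snap.py 12 wrist
```

```text
t 16.35 p [ 475.7169 -300.88    238.064 ] w 85.81040905363584 F [ 0.2266  0.1265 -1.3951] q [-0.2073 -0.0578 -0.0002  0.0001 -1.6282  0.4111]
[[ 0.0001 -0.9793 -0.2025]
 [-0.0002 -0.2025  0.9793]
 [-1.     -0.0001 -0.0002]]
stop frame mm -68.70727293157042 -398.4147288891584
```

View pics/wrist12.png

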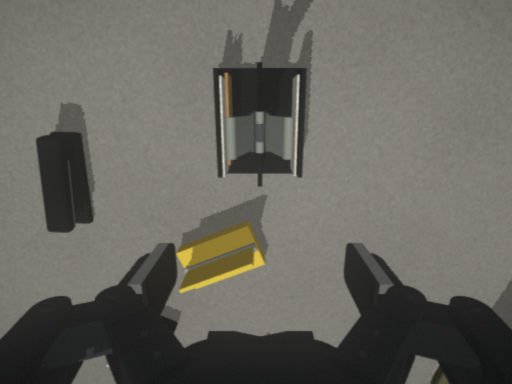

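Run:
```python
from h import *
s,d=pickle.load(open("d12.pkl","rb")); w=d["wrist"]
crop(w,205,55,320,195,5,"pics/c12.png")
```

```text
(no output)
```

View pics/c12.png

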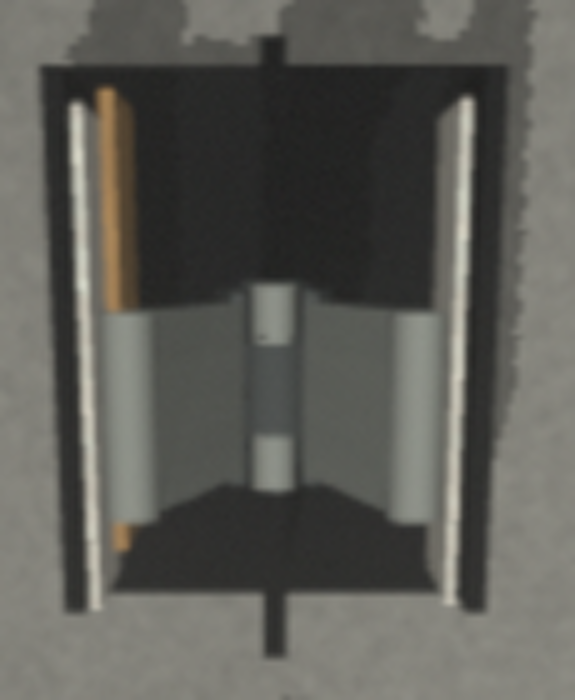

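Run:
```python
from h import *
s,d=pickle.load(open("d12.pkl","rb")); w=d["wrist"]
Rt=Ro.from_quat(s["tcp_rot"]).as_matrix()
def C(p): return (205+p[0]/5-.4,55+p[1]/5-.4)
def tl(X): return Rt.T@(X-s["position"])*1e3
def c2(P,z):
    X=np.mean([ray(w,C(p),z) for p in P],axis=0);return X
L=[(128,313),(135,524)];R=[(414,313),(410,523)]
for z in(.169,):
    l=[tl(ray(w,C(p),z)) for p in L];r=[tl(ray(w,C(p),z)) for p in R]
    print("left",l,"right",r,"mid",np.mean(l+r,axis=0))
print("pivot",[tl(ray(w,C(p),.120)) for p in((273,283),(273,492))])
print("plate top ends",[tl(ray(w,C(p),.09)) for p in((273,38),(275,657))])
print("bar mid world",c2(L+R,.169))
```

```text
left [array([ 69.0777, -21.2207, -66.1846]), array([ 69.0724, -21.1083, -35.8367])] right [array([ 69.0735,  19.552 , -66.1713]), array([ 69.0682,  19.7823, -35.9801])] mid [ 69.073   -0.7487 -51.0432]
pivot [array([118.0762,  -0.7343, -69.5194]), array([118.0698,  -0.7794, -32.9481])]
plate top ends [array([ 148.0838,   -0.798 , -112.8246]), array([148.0629,  -0.5252,   6.467 ])]
bar mid world [ 0.4868 -0.3507  0.169 ]
```

>>> {"op": "move_arm", "data": {
  "grip": [100,100,100,100,100,100,100,100],
  "translation": [
    [0,-0.7,-20],
    [0,0,-21],
    [0,0,-10],
    [15,0,0],
    [25,0,0],
    [25,0,0],
    [20,0,0],
    [6,0,0]
  ],
  "rotation": [
    [0.001,0,0],
    [0,0,0],
    [0,0,0],
    [0,0,0],
    [0,0,0],
    [0,0,0],
    [0,0,0],
    [0,0,0]
  ]
}}

```text
clock: 17.07
position: [0.4857, -0.3497, 0.1427]
tcp_rot: [-0.546, 0.447, 0.55, 0.446]
force: [0.7, -0.4, -0.6]
gripper_width: 0.0854
```

>>> {"op": "move_arm", "data": {
  "grip": [100,100],
  "translation": [
    [0,0,0],
    [0,0,0]
  ],
  "rotation": [
    [0,0,0],
    [0,0,0]
  ]
}}

```text
clock: 17.23
position: [0.4874, -0.3511, 0.1481]
tcp_rot: [0.549, -0.446, -0.548, -0.446]
force: [0.5, 0.2, 0.2]
gripper_width: 0.0854
```

```bash
python3 snap.py 13 wrist side; python3 -c "
from h import *
s,d=pickle.load(open('d13.pkl','rb'));crop(d['side'],240,90,360,200,6,'pics/c13.png')"
```

```text
t 17.2333 p [ 487.4416 -351.0823  148.1349] w 85.3948866799969 F [0.5408 0.1596 0.1783] q [-0.2904  0.0475 -0.059   0.0009 -1.4635  0.4959]
[[ 0.0006 -0.9789 -0.2041]
 [-0.0011 -0.2041  0.9789]
 [-1.     -0.0003 -0.0012]]
stop frame mm -44.89821071712841 -444.1430359146293
```

View pics/wrist13.png

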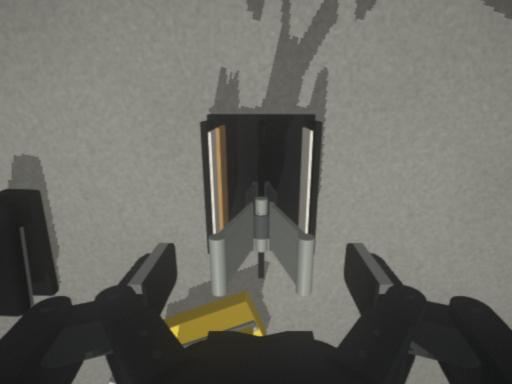

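View pics/c13.png

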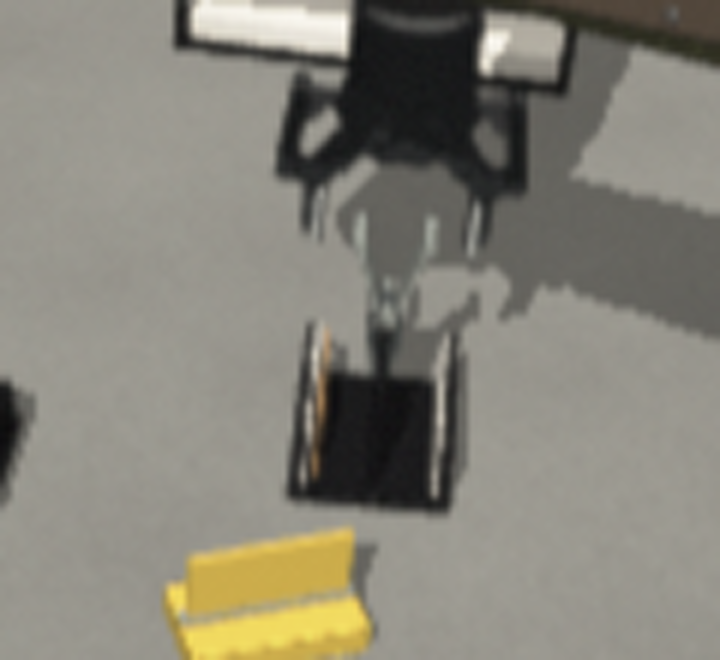

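Run:
```python
from h import *
s,d=pickle.load(open("d13.pkl","rb")); w=d["wrist"]
Rt=Ro.from_quat(s["tcp_rot"]).as_matrix()
for x in(-19,-25): print(proj(w,s["position"]+Rt@np.array([x,0,0])*1e-3))
for z in (.169,.171): print([Rt.T@(ray(w,p,z)-s["position"])*1e3 for p in((217,235),(218,296),(306,235),(305,295))])
```

```text
[259.787  264.6243]
[259.762  271.4299]
[array([-20.8391, -19.7969, -16.5986]), array([-20.8782, -20.7507,  16.4898]), array([-20.8522,  21.4017, -16.6098]), array([-20.8912,  22.4006,  15.8815])]
[array([-22.8381, -19.4662, -17.5374]), array([-22.8766, -20.4043,  15.0062]), array([-22.8509,  21.054 , -17.5485]), array([-22.8893,  22.0365,  14.4078])]
```

>>> {"op": "move_arm", "data": {
  "grip": [90,80,70,62,56,50,46,42],
  "translation": [
    [0,0.7,0],
    [0,0,0],
    [0,0,0],
    [0,0,0],
    [0,0,0],
    [0,0,0],
    [0,0,0],
    [0,0,0]
  ],
  "rotation": [
    [0,0,0],
    [0,0,0],
    [0,0,0],
    [0,0,0],
    [0,0,0],
    [0,0,0],
    [0,0,0],
    [0,0,0]
  ]
}}

```text
clock: 18.0
position: [0.4865, -0.3509, 0.1469]
tcp_rot: [-0.549, 0.446, 0.549, 0.446]
force: [-0.5, -0.4, -0.2]
gripper_width: 0.0364
```

>>> {"op": "move_arm", "data": {
  "grip": [38,34,31,28,26,24,24,24],
  "translation": [
    [0,0,0],
    [0,0,0],
    [0,0,0],
    [0,0,0],
    [0,0,0],
    [0,0,0],
    [0,0,0],
    [0,0,0]
  ],
  "rotation": [
    [0,0,0],
    [0,0,0],
    [0,0,0],
    [0,0,0],
    [0,0,0],
    [0,0,0],
    [0,0,0],
    [0,0,0]
  ]
}}

```text
clock: 18.67
position: [0.4865, -0.3509, 0.147]
tcp_rot: [0.549, -0.446, -0.549, -0.446]
force: [-0.2, -0.2, -0.7]
gripper_width: 0.0208
```

```bash
python3 snap.py 14 wrist side; python3 -c "
from h import *
s,d=pickle.load(open('d14.pkl','rb'));crop(d['side'],240,90,360,200,6,'pics/c14.png')"
```

```text
t 18.6667 p [ 486.5446 -350.9309  147.0095] w 20.794168812014718 F [-0.226  -0.1591 -0.7115] q [-0.2911  0.0465 -0.0618  0.0001 -1.4625  0.4971]
[[ 0.0001 -0.9789 -0.2046]
 [-0.0001 -0.2046  0.9789]
 [-1.     -0.     -0.0001]]
stop frame mm -45.80469522968866 -444.2187994707597
```

View pics/wrist14.png

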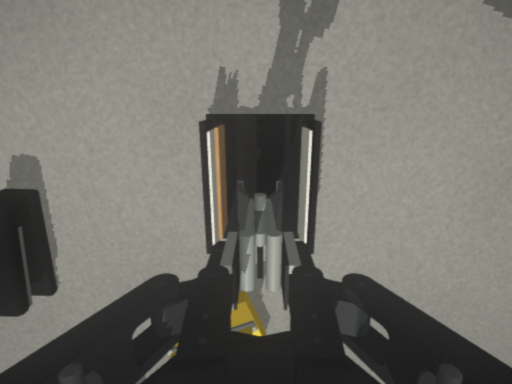

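View pics/c14.png

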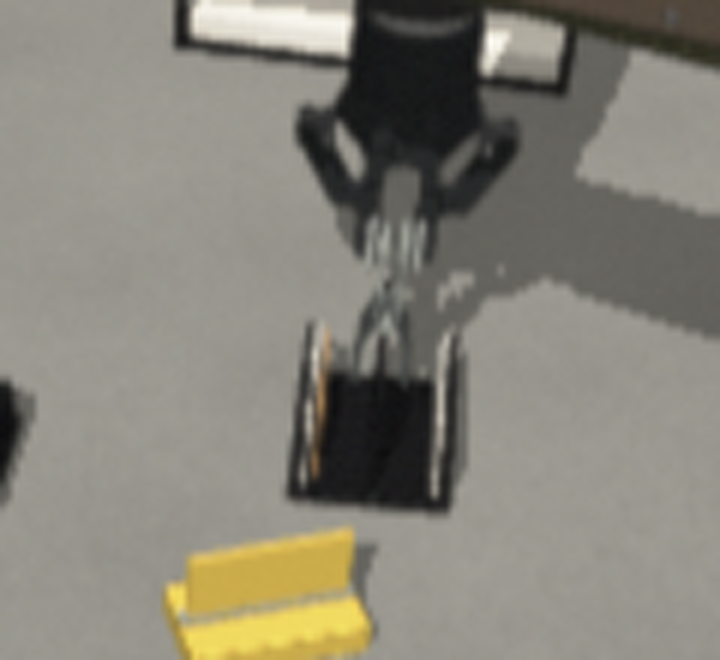

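>>> {"op": "move_arm", "data": {
  "grip": [24,24,24,24,24,24,24,24],
  "translation": [
    [-4,0,0],
    [-8,0,0],
    [-10,0,0],
    [-12,0,0],
    [-12,0,0],
    [-12,0,0],
    [-8,0,0],
    [-4,0,0]
  ],
  "rotation": [
    [0,0,0],
    [0,0,0],
    [0,0,0],
    [0,0,0],
    [0,0,0],
    [0,0,0],
    [0,0,0],
    [0,0,0]
  ]
}}

```text
clock: 19.43
position: [0.487, -0.3512, 0.2194]
tcp_rot: [0.55, -0.446, -0.548, -0.446]
force: [0.1, -0.7, 0.6]
gripper_width: 0.0203
```

```bash
python3 snap.py 15 wrist side; python3 -c "
from h import *
s,d=pickle.load(open('d15.pkl','rb'));crop(d['side'],240,70,360,180,6,'pics/c15.png')"
```

```text
t 19.4333 p [ 486.9846 -351.2456  219.3818] w 20.348261350806336 F [ 0.0938 -0.6539  0.6036] q [-0.2911  0.0378  0.0605  0.0006 -1.5908  0.4971]
[[ 0.0025 -0.9789 -0.2045]
 [-0.0013 -0.2045  0.9789]
 [-1.     -0.0021 -0.0018]]
stop frame mm -45.30041417907904 -444.4145718115515
```

View pics/wrist15.png

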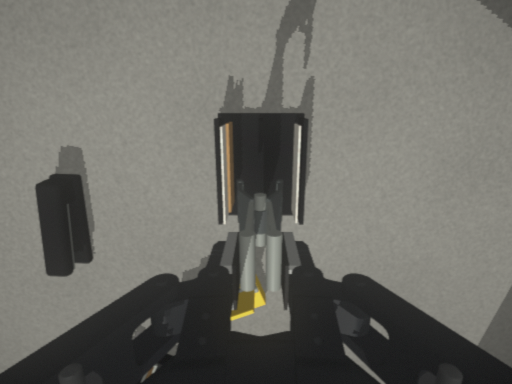

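View pics/c15.png

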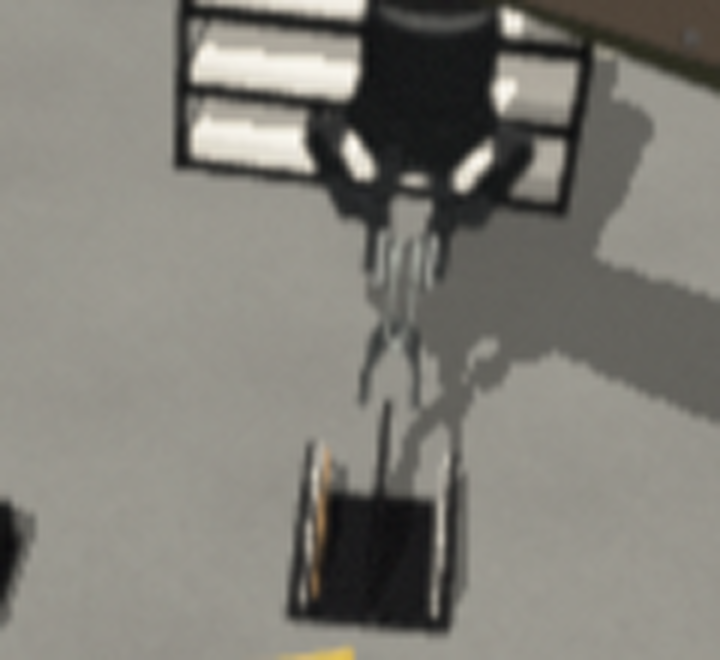

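Run:
```python
from h import *
s,d=pickle.load(open("d15.pkl","rb")); w=d["wrist"];sd=d["side"]
Rt=Ro.from_quat(s["tcp_rot"]).as_matrix()
W=lambda v:s["position"]+Rt@np.array(v)*1e-3
for x in(30,34,38,42): print("pivot far/near top",x,proj(w,W([x-4,0,-18])),proj(w,W([x-4,0,18])),"side",proj(sd,W([x,0,18])))
for x in(-20,-16,-12): print("bar far/near",x,proj(w,W([x,6.5,-15])),proj(w,W([x,6.5,15])))
for x in(75,80,85): print("lip side-cam outer bottom",x,[(np.array(proj(sd,W([x,y,18])))-[240,70])*6 for y in(-17.5,17.5)])
crop(w,205,150,325,300,5,"pics/c15w.png")
```

```text
pivot far/near top 30 [259.9094 200.3643] [259.9379 252.6181] side [306.1885 126.0426]
pivot far/near top 34 [259.9192 198.3748] [259.9465 249.6925] side [306.0814 126.9811]
pivot far/near top 38 [259.9285 196.4677] [259.9548 246.8815] side [305.9747 127.9156]
pivot far/near top 42 [259.9375 194.6379] [259.9628 244.1787] side [305.8685 128.8461]
bar far/near -20 [273.6699 237.3628] [272.8607 292.348 ]
bar far/near -16 [273.3005 233.7227] [272.5344 287.4881]
bar far/near -12 [272.9511 230.2793] [272.2248 282.8756]
lip side-cam outer bottom 75 [array([361.2079, 395.9539]), array([418.9735, 400.5568])]
lip side-cam outer bottom 80 [array([360.5177, 402.6614]), array([418.1316, 407.269 ])]
lip side-cam outer bottom 85 [array([359.8311, 409.3343]), array([417.2941, 413.9464])]
```

View pics/c15w.png

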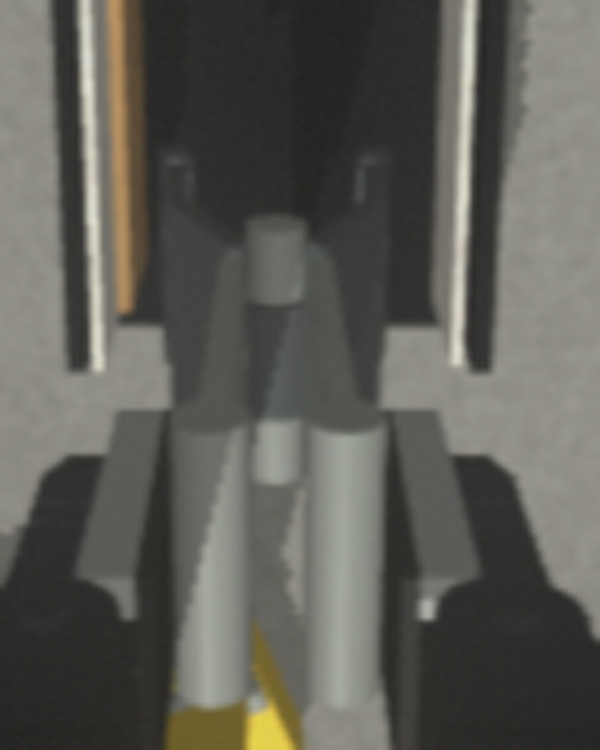

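>>> {"op": "move_arm", "data": {
  "grip": [24,24,24,24,24,24,24,24],
  "translation": [
    [0,0,0],
    [0,0,0],
    [0,0,0],
    [0,0,0],
    [0,0,0],
    [0,0,0],
    [0,0,10],
    [0,0,18]
  ],
  "rotation": [
    [0.05,0,0],
    [0.09,0,0],
    [0.1,0,0],
    [0.1,0,0],
    [0.08,0,0],
    [0.036,0,0],
    [0,0,0],
    [0,0,0]
  ]
}}

```text
clock: 20.2
position: [0.4929, -0.3241, 0.2158]
tcp_rot: [-0.433, 0.559, 0.434, 0.558]
force: [0.4, 0.3, 0.6]
gripper_width: 0.0207
```

>>> {"op": "move_arm", "data": {
  "grip": [24,24,24,24,24,24,24,24],
  "translation": [
    [0,-1,25],
    [0,-2,25],
    [0,-2,25],
    [0,-2,25],
    [0,-2,25],
    [0,-2,25],
    [0,-2,25],
    [0,0,25]
  ],
  "rotation": [
    [0,0,0],
    [0,0,0],
    [0,0,0],
    [0,0,0],
    [0,0,0],
    [0,0,0],
    [0,0,0],
    [0,0,0]
  ]
}}

```text
clock: 20.87
position: [0.5556, -0.1314, 0.2162]
tcp_rot: [-0.434, 0.558, 0.434, 0.558]
force: [0.3, 0.1, -0.9]
gripper_width: 0.0203
```

>>> {"op": "move_arm", "data": {
  "grip": [24,24,24,24,24,24,24,24],
  "translation": [
    [0,0,25],
    [0,0,25],
    [0,0,25],
    [0,0,25],
    [0,0,20],
    [0,0,15],
    [0,0,10],
    [0,0,0]
  ],
  "rotation": [
    [0,0,0],
    [0,0,0],
    [0,0,0],
    [0,0,0],
    [0,0,0],
    [0,0,0],
    [0,0,0],
    [0,0,0]
  ]
}}

```text
clock: 21.53
position: [0.5915, 0.009, 0.2163]
tcp_rot: [-0.434, 0.558, 0.435, 0.558]
force: [0.6, -0.9, -1.0]
gripper_width: 0.0209
```

```bash
python3 snap.py 16 wrist side; python3 -c "
from h import *
s,d=pickle.load(open('d16.pkl','rb'));crop(d['side'],180,110,300,230,6,'pics/c16.png');print((np.array([.5965,.0223])-s['position'][:2])*1e3)
Rt=Ro.from_quat(s['tcp_rot']).as_matrix();print(Rt.T@(np.array([.5965,.0223,.131])-s['position'])*1e3, 'yaw',np.arctan2(Rt[1,1],-Rt[0,1]))"
```

```text
t 21.5333 p [591.4854   8.9564 216.2881] w 20.91316126440643 F [ 0.6121 -0.8795 -1.0334] q [ 0.3536  0.0175  0.0345 -0.0003 -1.5887 -0.6013]
[[-0.0009 -0.9695  0.2452]
 [-0.      0.2452  0.9695]
 [-1.      0.0009 -0.0003]]
stop frame mm -33.390104433375086 -69.53462085621135
[ 5.0146 13.3436]
[85.2828 -1.6651 14.189 ] yaw 0.24776608694629682
```

View pics/wrist16.png

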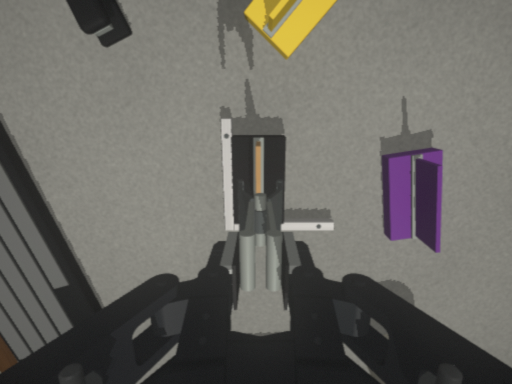

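View pics/c16.png

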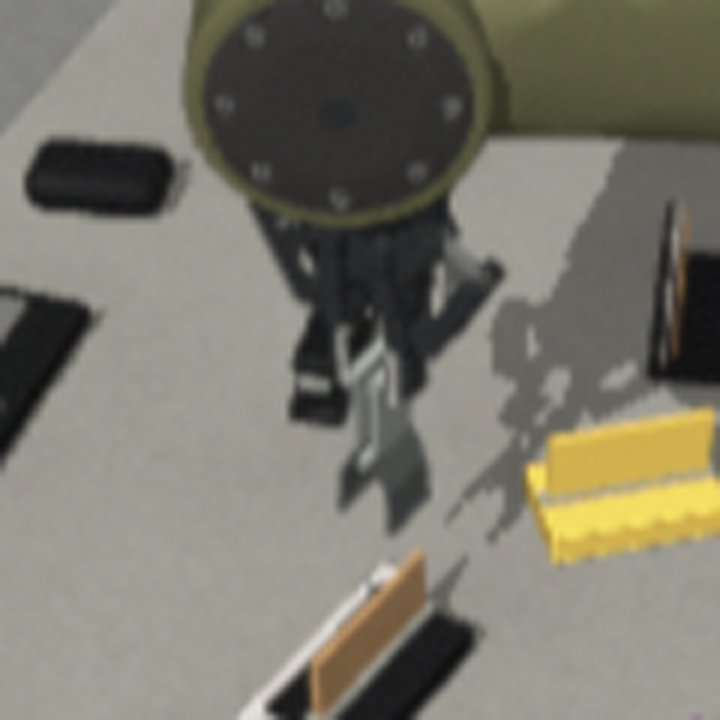

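>>> {"op": "move_arm", "data": {
  "grip": [24,24,24,24,24,24,24,24],
  "translation": [
    [0,-1.7,7],
    [0,0,7],
    [5,0,0],
    [10,0,0],
    [10,0,0],
    [10,0,0],
    [5,0,0],
    [0,0,0]
  ],
  "rotation": [
    [0.003,0,0],
    [0,0,0],
    [0,0,0],
    [0,0,0],
    [0,0,0],
    [0,0,0],
    [0,0,0],
    [0,0,0]
  ]
}}

```text
clock: 22.3
position: [0.5956, 0.0201, 0.1745]
tcp_rot: [-0.432, 0.56, 0.433, 0.558]
force: [-0.6, -0.5, -0.3]
gripper_width: 0.0203
```

```bash
python3 snap.py 17 wrist side; python3 -c "
from h import *
s,d=pickle.load(open('d17.pkl','rb'));crop(d['side'],180,130,300,250,6,'pics/c17.png');crop(d['wrist'],200,110,330,300,4,'pics/c17w.png')
Rt=Ro.from_quat(s['tcp_rot']).as_matrix();print(Rt.T@(np.array([.5965,.0223,.131])-s['position'])*1e3, 'yaw',np.arctan2(Rt[1,1],-Rt[0,1]))"
```

```text
t 22.3 p [595.6147  20.1173 174.4773] w 20.330648972717956 F [-0.5749 -0.4735 -0.2506] q [ 0.3695  0.0336 -0.0248 -0.0005 -1.5159 -0.6227]
[[-0.0034 -0.9681  0.2505]
 [-0.0008  0.2505  0.9681]
 [-1.      0.0031 -0.0016]]
stop frame mm -32.15753295018609 -57.697876160326764
[43.4722 -0.4463  2.4057] yaw 0.2532251948765942
```

View pics/c17.png

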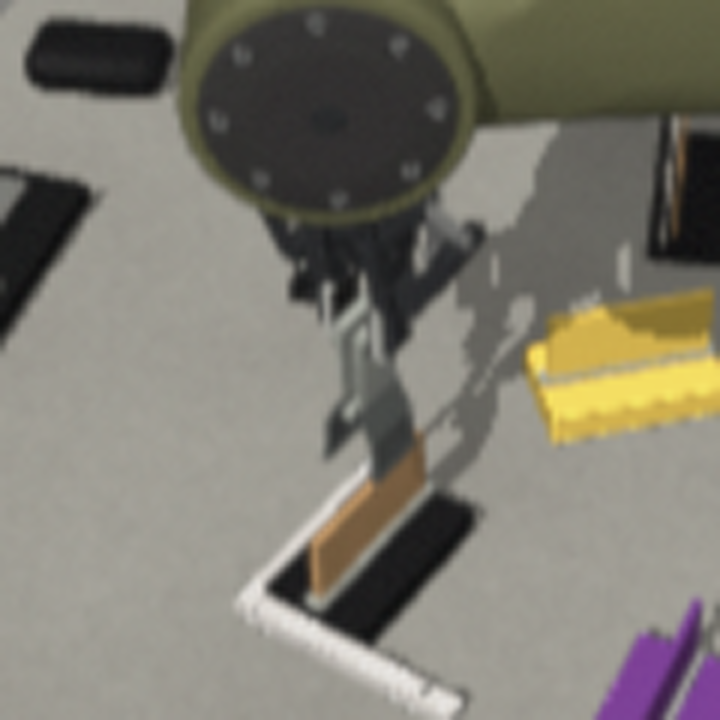

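View pics/c17w.png

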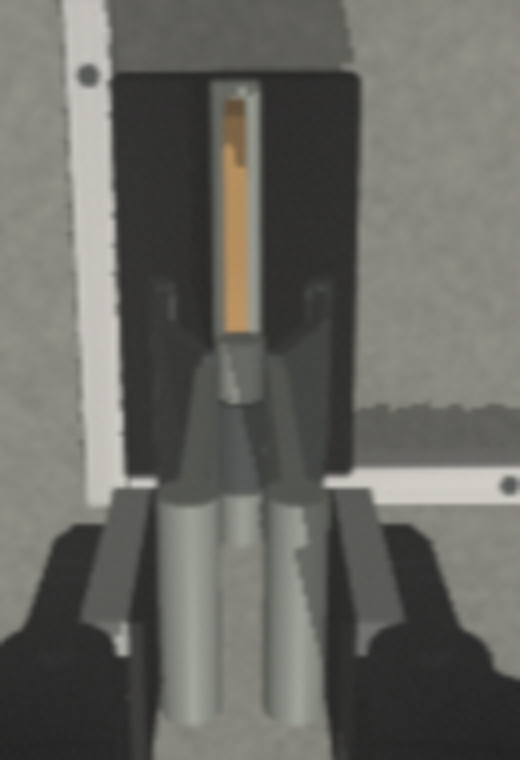

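>>> {"op": "move_arm", "data": {
  "grip": [24,24,24,24,24,24,24,24],
  "translation": [
    [4,0,1],
    [7,0,0],
    [8,0,0],
    [8,0,0],
    [7,0,0],
    [5,0,0],
    [2,0,0],
    [0,0,0]
  ],
  "rotation": [
    [0,0,0],
    [0,0,0],
    [0,0,0],
    [0,0,0],
    [0,0,0],
    [0,0,0],
    [0,0,0],
    [0,0,0]
  ]
}}

```text
clock: 23.07
position: [0.5965, 0.0213, 0.1351]
tcp_rot: [-0.433, 0.56, 0.433, 0.559]
force: [0.2, 0.2, -0.3]
gripper_width: 0.0212
```

>>> {"op": "move_arm", "data": {
  "grip": [24,24,24],
  "translation": [
    [0,0,0],
    [0,0,0],
    [0,0,0]
  ],
  "rotation": [
    [0,0,0],
    [0,0,0],
    [0,0,0]
  ]
}}

```text
clock: 23.32
position: [0.597, 0.0214, 0.1365]
tcp_rot: [-0.433, 0.559, 0.433, 0.559]
force: [-0.5, 0.0, 0.1]
gripper_width: 0.0204
```

```bash
python3 snap.py 18 wrist side; python3 -c "
from h import *
s,d=pickle.load(open('d18.pkl','rb'));crop(d['side'],180,150,300,270,6,'pics/c18.png');crop(d['wrist'],190,50,330,300,3,'pics/c18w.png')
Rt=Ro.from_quat(s['tcp_rot']).as_matrix();print(Rt.T@(np.array([.5965,.0223,.131])-s['position'])*1e3, 'yaw',np.arctan2(Rt[1,1],-Rt[0,1]))"
```

```text
t 23.3167 p [597.0498  21.3819 136.5175] w 20.390522378264283 F [-0.5097  0.0104  0.0862] q [ 0.3711  0.0424 -0.0852  0.0003 -1.4423 -0.6241]
[[ 0.0009 -0.9682  0.2503]
 [ 0.      0.2503  0.9682]
 [-1.     -0.0008  0.0003]]
stop frame mm -31.080858854415805 -56.116812109686194
[5.5171 0.7667 0.7498] yaw 0.252990086768899
```

View pics/c18.png

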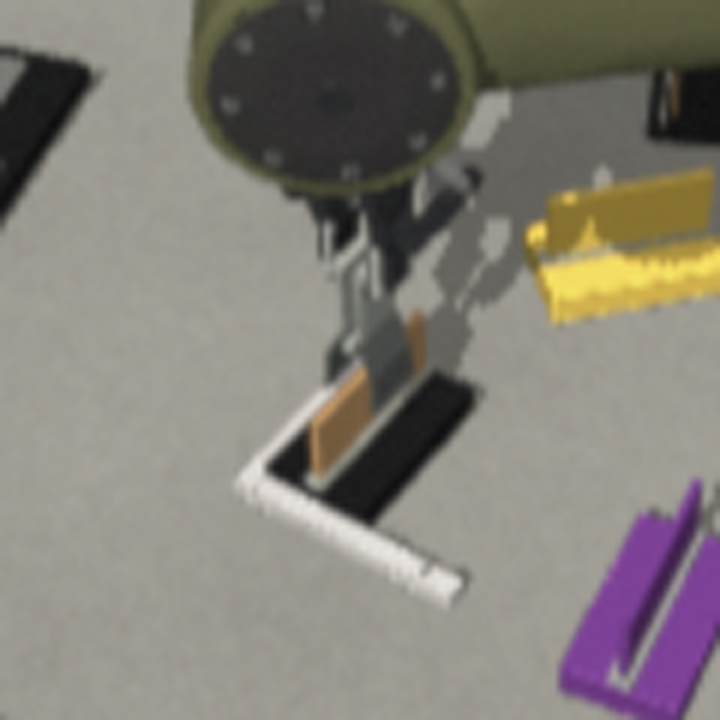

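View pics/c18w.png

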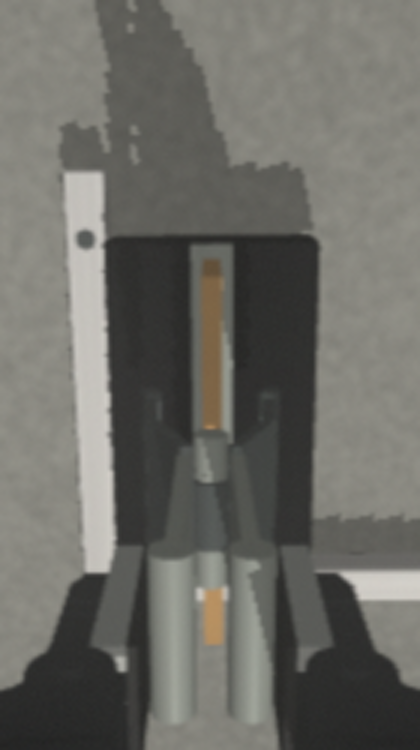

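>>> {"op": "move_arm", "data": {
  "grip": [24,24,24,24,24,24,24,24],
  "translation": [
    [2,0,0.7],
    [2,0,0],
    [1,0,0],
    [0,0,0],
    [0,0,0],
    [0,0,0],
    [0,0,0],
    [0,0,0]
  ],
  "rotation": [
    [0,0,0],
    [0,0,0],
    [0,0,0],
    [0,0,0],
    [0,0,0],
    [0,0,0],
    [0,0,0],
    [0,0,0]
  ]
}}

```text
clock: 24.08
position: [0.597, 0.022, 0.1311]
tcp_rot: [-0.433, 0.559, 0.433, 0.559]
force: [-0.2, -0.3, -1.0]
gripper_width: 0.0209
```

```bash
python3 snap.py 19 wrist side top
python3 - <<'E'
from h import *
s,d=pickle.load(open('d19.pkl','rb'));crop(d['side'],200,170,290,250,8,'pics/c19.png');crop(d['wrist'],190,50,330,300,3,'pics/c19w.png')
Rt=Ro.from_quat(s['tcp_rot']).as_matrix()
print(Rt.T@(np.array([.5965,.0223,.131])-s['position'])*1e3, 'yaw',np.arctan2(Rt[1,1],-Rt[0,1]))
W=lambda v:s["position"]+Rt@np.array(v)*1e-3
sd=d['side']
print("lip -x-side bottom corners (side crop px)",[(proj(sd,W([79,17,z]))-[200,170])*8 for z in(-18,18)])
print("card ends",[(proj(sd,[*(np.array([.5965,.0223])+np.array([.2505,.968])*k),.07])-[200,170])*8 for k in(-.05,.05)])
E
```

```text
t 24.0833 p [597.0212  22.0338 131.0517] w 20.914640913587778 F [-0.1544 -0.3384 -0.9846] q [ 0.3721  0.0448 -0.0927  0.0001 -1.4332 -0.6251]
[[ 0.0002 -0.9682  0.2503]
 [-0.0001  0.2503  0.9682]
 [-1.     -0.0002 -0.    ]]
stop frame mm -31.270287165347078 -55.49241244594463
[0.0516 0.5712 0.1273] yaw 0.2530082813492328
lip -x-side bottom corners (side crop px) [array([392.3645, 341.5164]), array([341.2022, 396.5709])]
card ends [array([403.1083, 248.3502]), array([258.4671, 399.8194])]
```

View pics/c19.png

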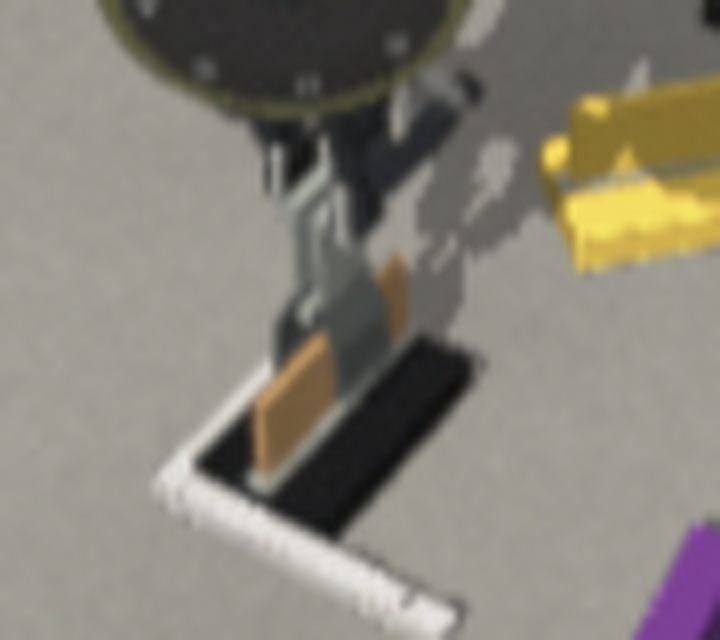

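View pics/c19w.png

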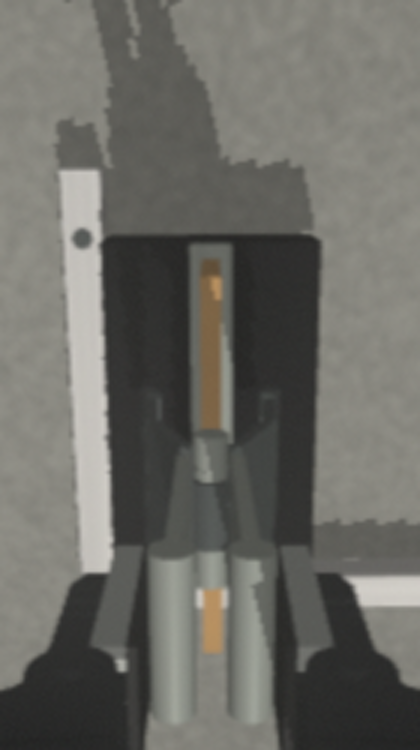

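View pics/side19.png

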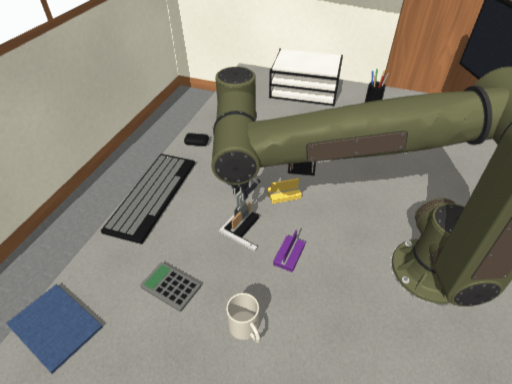

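```bash
python3 -c "
from bench import manip
s=manip.sense();print(s['joint_velocities'],s['force']);print(manip.hand_in())"
```

```text
[-0.00140673  0.00161093  0.00051266 -0.0023485  -0.00062841  0.00015156] [-0.51151729 -0.58250455 -0.52587833]
the job is handed in; nothing more can be done
None
```

I've handed the job in with the card stand in the corner and the clip held open over the card. It took 24 s of the 72 s.

**Stand:** I pushed it against one strip, then the other, then the first again, until the force rose to about 13–18 N. From above, the foot showed no gap at either strip, and the card was parallel to the stop within about 0.003 rad.

**Clip:** I squeezed it open on the sorter and lifted it off, then lowered it astride the middle of the card's top edge.
- **Opening:** The fingers stood 20.9 mm apart at the end. By the given ratios that is about 0.29 rad, with the lips some 15 mm to either side of the clip's mid-plane.
- **Height:** The lip bottoms are at about 52 mm, some 18 mm below the card's top edge.
- **Centring:** The tool was within about 0.6 mm of the measured middle of the card. In the last wrist picture the card sat midway between the jaws.
- **Contact:** The wrist force was under 1 N at hand-in, so I saw no sign of the jaws touching the card.

I never touched the mug, stapler, calculator or the two look-alike stands.

The two camera estimates of the strip against the stand's long side differed by about 2 mm, which is within the stated calibration. I relied on contact there. I could not read the jaw angle directly; it comes from the finger opening.

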